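# Pack the spanner tray and lock its keeper bar

## Robot

A 6-joint arm with a two-finger parallel gripper is mounted at the origin on the work surface. World frame = base frame: x ahead of the robot, y to its left, z up, the work surface at z = 0. Lengths are in m, angles in rad, forces in N, time in s.
With the tool pointing down it reaches from about 0.35 to 0.725 m from the base axis. Payload 6 kg.
Tool frame: the origin (TCP) lies midway between the tips of the shut fingers; the grasp point (between the pads) lies 19 mm behind it; x points along the fingers, y is the direction in which the jaws open and shut, and the axes are right-handed (so a half turn about x gives the same grasp; the last joint's range is limited). The gripper opens to 85 mm and grips with 20 to 120 N. Pads are 22 mm wide; open, the fingers measure 114 mm over their backs; the gripper's body (76 mm by 85 mm) begins 54 mm behind the grasp point. The pads swing forward as they close: fully open they stand 13 mm farther back than shut.
Start: joints at [1.671, 0.04, 0.085, 0, -1.615, -0.334], TCP at [0.139, 0.584, 0.231] pointing down, gripper open.
Joint ranges: [-2.56, 2.56], [-1.29, 2.01], [-1.08, 1.49], [-3.29, 1.98], [-2.81, -0.18], [-2.99, 2.99]. Speed limits (rad/s): [2.57, 2.57, 3.01, 3.14, 3.14, 3.14].

## Interface

Orientations are given as a rotation vector (axis times angle).
In Python, from station import manip, viewer, finish_job gives the robot as it stands.
- The arm moves only by the tool apply_moves, never from a script. Its argument "steps" is a list of rows, each a list of 7 numbers: the turn, a rotation vector about the tool's x, y, z in degrees, then the shift along the tool's x, y, z in m, then the closure in counts, from 0 (fully open) to 255 (shut). In form: [[rx, ry, rz, tx, ty, tz, hand], ...]. A call has 1 to 12 rows; each row shifts and turns the commanded pose from where the row before left it, along the tool's axes as they then stand; what a row does not reach is not made up. A row lasts 1/8 s, in which the tool goes at most 62.5 mm and 10.7 degrees, less where a joint would pass 70% of its speed; a pose out of reach is approached as far as the arm can. A call is refused whole if a number of a shift passes 0.0625 or a number of a turn 10.7, either way. A call with a gripper value outside its range is refused whole. The fingers move at their own pace and stop on an object; "grip_force" is the grip in N (left out, the last holds). Time passes only in rows, so rows that do not move let the fingers close. It gives the time, the measured TCP pose, the force and the opening at its end, in the units of the state.
- manip.read_state(): the state, without advancing time (a new reading comes with each control period).
- viewer.capture(name): name is "side" or "top" or "wrist"; returns the picture (384x512x3 uint8, blue, green, red); there is no depth.
- viewer.camera_info(name): a dict with "fx", "fy", "cx", "cy" (pixels), "dist" ([k1, k2, p1, p2, k3] as OpenCV has them; the pictures are not rectified), "R" (3x3) and "t" (3): a world point X has camera coordinates R X + t. Camera axes: x right, y down, z forward; pixel columns grow to the right and rows downward; lengths in m; the calibration is good to about 2 mm. A picture is of the moment at which its call begins: read the wrist's pose just before it. camera_info takes no time and is no camera call; for the wrist camera it gives the pose at the moment of the call.
- finish_job(): hands the job in, once; it reports no verdict.
The state is a dict: "time": time; "qpos": joint angles; "qvel": joint speeds; "joint_torque": joint torques, N m; "ee_pos": TCP position; "eef_rot": TCP orientation; "contact_force": force on the tool from outside, world axes, zero at the start; "ft_torque": the same for the moment, N m; "gripper_width": finger opening in m.
Only numpy, scipy, OpenCV 4.12 (cv2) and the standard library are available. Lean on these libraries where they do the work, as an engineer would, in place of code of your own. Each camera call takes 0.05 s, during which the arm holds its last target. There are 200 camera calls.

## Task

Pack the spanner tray for carrying: lay every spanner on the bench flat in the compartment of its own length, jaw in the wide end; when all are in, slide the keeper bar fully home across them; then put the two T-toggles from the wooden rack down through the slots at the bar's two ends, push them home until the collar sits on the bar, and give each a quarter turn so that it holds. Leave the other things on the bench where they are.

Things in the scene. Friction and masses are not known exactly. Their poses are not given: they have to be found in the camera images.
- tray: Green tray with dark floor, fixed. Origin: underside, under the middle of the compartments; x along them (jaw end +x), y across. Floor 6 mm thick, x -95..+145, y -135..+135. Four compartments at y = 66, 22, -22, -66, each a jaw pocket 39 mm wide (beyond x = +35) and a tail pocket 20 mm wide (beyond x = -35), walls 8 mm above the floor, 108, 128, 148, 168 mm long, centred on x = 0. No walls at x -35..+35: room for fingers.
- spanner1: Flat plain steel open-ended spanner, 100 mm long, handle 14 mm wide, jaw 24 mm wide, 8 mm thick, lying flat, 60 g give or take 20 percent. Origin: underside, middle of its length; x points to the open jaw, z up. May be absent. Its compartment is the leftmost, +y one, which has its length.
- spanner2: Flat plain steel open-ended spanner, 120 mm long, handle 14 mm wide, jaw 27 mm wide, 8 mm thick, lying flat, 80 g give or take 20 percent. Origin: underside, middle of its length; x points to the open jaw, z up. May be absent. Its compartment is the second from +y one, which has its length.
- spanner3: Flat plain steel open-ended spanner, 140 mm long, handle 14 mm wide, jaw 30 mm wide, 8 mm thick, lying flat, 100 g give or take 20 percent. Origin: underside, middle of its length; x points to the open jaw, z up. May be absent. Its compartment is the second from -y one, which has its length.
- spanner4: Flat plain steel open-ended spanner, 160 mm long, handle 14 mm wide, jaw 33 mm wide, 8 mm thick, lying flat, 130 g give or take 20 percent. Origin: underside, middle of its length; x points to the open jaw, z up. May be absent. Its compartment is the rightmost, -y one, which has its length.
- bay1 (a point): On the floor of the tray (6 mm above the bench), centre of the compartment for the 100 mm spanner; axes as the tray. A spanner laid home has its origin here and its x along this x.
- bay2 (a point): On the floor of the tray (6 mm above the bench), centre of the compartment for the 120 mm spanner; axes as the tray. A spanner laid home has its origin here and its x along this x.
- bay3 (a point): On the floor of the tray (6 mm above the bench), centre of the compartment for the 140 mm spanner; axes as the tray. A spanner laid home has its origin here and its x along this x.
- bay4 (a point): On the floor of the tray (6 mm above the bench), centre of the compartment for the 160 mm spanner; axes as the tray. A spanner laid home has its origin here and its x along this x.
- keeper (a joint): Slide of the steel keeper bar: 0 = parked at the tray's +x end, grows as it slides to the tray's -x, 0.122 m = stop, home across the compartments. About 2 N friction; stays where left. Bar 34 x 278 (along tray y) x 6 mm, top 35 mm above the bench, a slot 38 x 18 mm (long along the bar) near each end, over a lock block's slot when home.
- keeper_knob (a point): Top centre of the black round knob (20 mm diameter, 30 mm high, vertical) in the middle of the keeper bar; 65 mm above the bench.
- slot_left (a point): Centre of the slot in the top of the left lock block, at tray x = 0, y = +112 mm, 28 mm above the bench; axes as the tray. Slot 34 mm long (tray y) by 14 mm wide through a 6 mm plate; cavity under it 38 x 38 mm. Block 46 x 46 mm.
- slot_right (a point): Centre of the slot in the top of the right lock block, at tray x = 0, y = -112 mm, 28 mm above the bench; axes as the tray. Slot 34 mm long (tray y) by 14 mm wide through a 6 mm plate; cavity under it 38 x 38 mm. Block 46 x 46 mm.
- toggle1: T-toggle upright in a rack pocket, 80 g. Crossbar 30 (x) x 10 (y) x 8 mm; shank 10 mm round, 16 long; collar 26 mm across, underside 24 mm above the origin; black wing grip 36 (x) x 12 (y) mm, 28 to 58 mm up. Origin: centre of crossbar underside; x along crossbar and wing, z up. Home: collar on the keeper bar, origin 11 mm above the bench, free to turn; held when wing is square across the bar.
- toggle2: T-toggle like toggle1, in the other pocket; either goes in either slot, either way round, turned either way.
- rack: Wooden rack, fixed, 130 (x) x 56 (y) x 24 mm, origin centre of underside; two pockets 36 (x) x 16 (y) mm, 14 mm deep, at x = -35 and +35 mm, each with a toggle standing in it, crossbar along x.
- cover_a: Red round bearing cover 120 mm across, 26 mm high; a bystander. Origin: centre of underside.
- cover_b: Red round bearing cover 100 mm across, 26 mm high; a bystander. Origin: centre of underside.
- gear: Steel gear 96 mm across, 34 mm high; a bystander. Origin: centre of underside.
- oil: Yellow oil bottle, 60 mm across, 150 mm high; a bystander. Origin: centre of underside.
- tin: Aluminium tin, 72 mm across, 70 mm high; a bystander. Origin: centre of underside.
- bearing: Bearing ring, 62 mm across, 16 mm high; a bystander. Origin: centre of underside.
- vblock: Dark steel V-block 60 x 40 x 40 mm; a bystander. Origin: centre of underside.
Mind the look-alikes: they are no part of the job. Leave any blue or turquoise look-alike of the toggle2 alone.

How it is judged:
By the outcome, as a careful person would: the job done as asked, in the order asked, and still so for the second after the job is handed in, with the robot touching nothing.
Of spanner1, spanner2, spanner3, spanner4 only 2 to 4 are there at a start; the rules pass over those that are not, and their reading is None.
At some moment in a run one of spanner1, spanner2, spanner3, spanner4 may be knocked a few centimetres aside while the robot is not near it.
It also fails if it takes over 210 s, if anything falls off the work surface, if the arm or the gripper's body presses on something with over 40 N, if the wrist force passes 120 N, or if a joint passes its speed limit or range.

## Working session

There is one attempt and no reset: what is moved stays moved. The work goes in short steps, Python scripts to look and compute and a tool call to move; the robot and the scene stay as the last step left them, time stands still between calls to the robot, and variables do not carry over. Pictures are saved under pics/ and viewed, about 12 in all and at most 16, crops included, and the job is handed in when it is done.

Besides the shell and the picture viewer there is one more tool, called as name(argument=value, ...) on one line, values as JSON. apply_moves: Moves the arm, as the interface text tells. Its arguments: {"type":"object","properties":{"steps":{"type":"array","items":{"type":"array","items":{"type":"number"}}},"grip_force":{"type":"number"}},"required":["steps"]}

```bash
ls; mkdir -p pics; python3 - <<'E'
from station import manip, viewer
import cv2, numpy as np
s=manip.read_state(); print({k:np.round(v,3).tolist() for k,v in s.items()})
for n in ["top","side","wrist"]:
    im=viewer.capture(n); cv2.imwrite(f"pics/{n}0.png",im)
    c=viewer.camera_info(n); print(n,{k:np.round(v,4).tolist() for k,v in c.items()})
t=cv2.resize(cv2.imread("pics/top0.png"),(800,600),interpolation=cv2.INTER_CUBIC); cv2.imwrite("pics/top0b.png",t)
E
```

```text
pics
{'time': 0.0, 'qpos': [1.671, 0.041, 0.084, -0.0, -1.616, -0.334], 'qvel': [0.0, 0.001, 0.0, -0.001, -0.001, -0.001], 'joint_torque': [0.002, -36.821, 34.741, 6.932, -0.005, 0.0], 'ee_pos': [0.139, 0.583, 0.23], 'eef_rot': [-2.098, 0.248, 2.098], 'contact_force': [-0.19, 0.351, -0.015], 'ft_torque': [0.08, -0.015, -0.03], 'gripper_width': 0.086}
top {'fx': 347.5898, 'fy': 347.5898, 'cx': 255.5254, 'cy': 194.17, 'dist': [-0.0776, 0.0, 0.0, 0.0, 0.0], 'R': [[-0.0204, -0.9998, 0.005], [-0.9975, 0.02, -0.0683], [0.0682, -0.0064, -0.9977]], 't': [0.0003, 0.5172, 1.4146]}
side {'fx': 420.4629, 'fy': 420.4629, 'cx': 254.462, 'cy': 190.9768, 'dist': [0.0333, 0.0, 0.0, 0.0, 0.0], 'R': [[0.998, -0.0626, -0.0109], [-0.0514, -0.6954, -0.7168], [0.0373, 0.7159, -0.6972]], 't': [-0.5255, 0.0872, 1.5563]}
wrist {'fx': 280.8025, 'fy': 280.8025, 'cx': 254.5704, 'cy': 190.7257, 'dist': [-0.0103, 0.0, 0.0, 0.0, 0.0], 'R': [[-0.232, -0.9727, 0.0018], [-0.9205, 0.2201, 0.323], [-0.3146, 0.0733, -0.9464]], 't': [0.5999, -0.0424, 0.3806]}
```

View pics/top0b.png

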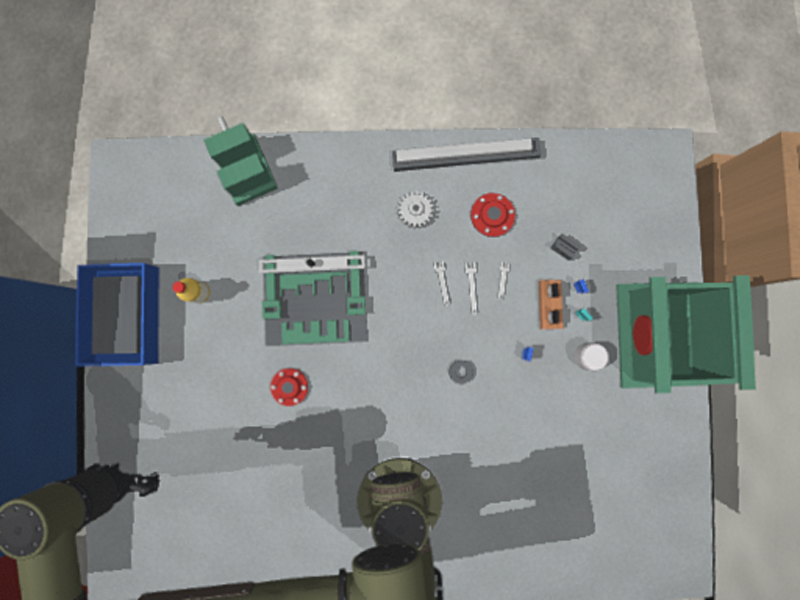

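View pics/side0.png

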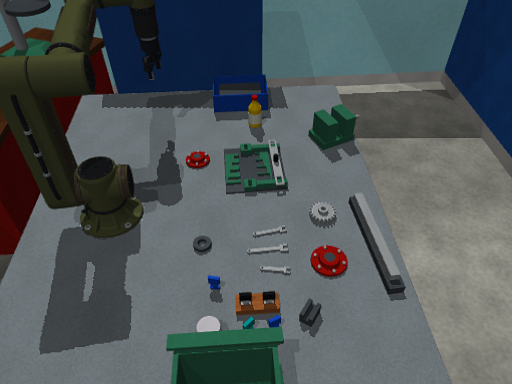

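```bash
cat > h.py <<'E'
from station import manip, viewer
import cv2, numpy as np
from scipy.spatial.transform import Rotation as Ro
def K(c): return np.array([[c["fx"],0,c["cx"]],[0,c["fy"],c["cy"]],[0,0,1]])
def ray(c,px,z):
    """pixels -> world points on the plane at height z"""
    p=cv2.undistortPoints(np.float64(px).reshape(-1,1,2),K(c),np.float64(c["dist"])).reshape(-1,2)
    R=np.array(c["R"]);C=-R.T@np.array(c["t"])
    d=np.c_[p,np.ones(len(p))]@R
    return C+d*((z-C[2])/d[:,2])[:,None]
def snap(name,fn):
    c=viewer.camera_info(name); im=viewer.capture(name); cv2.imwrite(f"pics/{fn}.png",im); return im,c
def wrap(a,p=360): return (a+p/2)%p-p/2
def yaw():
    """angle in world of tool y (jaw) axis, deg"""
    R=Ro.from_rotvec(manip.read_state()["eef_rot"]).as_matrix(); return np.degrees(np.arctan2(R[1,1],R[0,1])),R
def go(p,jaw=None):
    """tool-frame shift (with present axes) to p, and turn about tool x to jaw yaw (mod 180)"""
    s=manip.read_state(); y,R=yaw(); d=np.array(p)-s["ee_pos"]
    print("t",round(s["time"],2),"at",np.round(s["ee_pos"],4),"yaw %.1f"%y,"tilt",np.round(R[2,1:],3),"shift tool",np.round(R.T@d,4), "" if jaw is None else "turn rx %.1f or %.1f"%(-wrap(jaw-y,180),-wrap(jaw-y,180)+180), "q6 %.2f"%s["qpos"][5],"F",np.round(s["contact_force"],1),"w",round(s["gripper_width"],4))
E
python3 - <<'E'
from h import *
c=viewer.camera_info("top"); f=0.64
for n,p,z in [("tray knob",(311,262),.065),("bar L",(262,265),.035),("bar R",(367,262),.035),("blkL",(271,310),.028),("blkR",(361,306),.028),("sp",(442,283),.008),("sp",(472,287),.008),("sp",(504,280),.008),("rack",(551,304),.024),("tog",(554,290),.06),("tog",(553,316),.06),("blue",(582,286),.05),("turq",(584,314),.05),("blue2",(528,352),.05)]:
    print(n,np.round(ray(c,[(p[0]*f,p[1]*f)],z)[0],3))
go([.5,-.08,.28],90)
E
```

```text
tray knob [0.625 0.214 0.065]
bar L [0.624 0.349 0.035]
bar R [0.626 0.072 0.035]
blkL [0.506 0.327 0.028]
blkR [0.512 0.09  0.028]
sp [ 0.57  -0.125  0.008]
sp [ 0.558 -0.205  0.008]
sp [ 0.575 -0.292  0.008]
rack [ 0.507 -0.411  0.024]
tog [ 0.541 -0.41   0.06 ]
tog [ 0.474 -0.405  0.06 ]
blue [ 0.551 -0.488  0.05 ]
turq [ 0.478 -0.49   0.05 ]
blue2 [ 0.383 -0.339  0.05 ]
t 0.15 at [0.1389 0.5834 0.2305] yaw -103.4 tilt [ 0.001 -0.   ] shift tool [-0.0486  0.5618 -0.505 ] turn rx -13.4 or 166.6 q6 -0.33 F [-1.   0.3 -0.3] w 0.0854
```

apply_moves(steps=[[-6.7, 0, 0, 0, 0, 0, 0], [-6.7, 0, 0, 0, 0, 0, 0], [0, 0, 0, -0.005, 0.037, -0.029, 0], [0, 0, 0, -0.005, 0.037, -0.029, 0], [0, 0, 0, -0.005, 0.037, -0.029, 0], [0, 0, 0, -0.005, 0.037, -0.029, 0], [0, 0, 0, -0.005, 0.037, -0.029, 0], [0, 0, 0, -0.005, 0.037, -0.029, 0], [0, 0, 0, -0.005, 0.037, -0.029, 0], [0, 0, 0, -0.005, 0.037, -0.029, 0], [0, 0, 0, -0.005, 0.037, -0.029, 0], [0, 0, 0, -0.005, 0.037, -0.029, 0]])

```text
time: 1.65
ee_pos: [0.4296, 0.2123, 0.2814]
eef_rot: [2.221, 0.001, -2.221]
contact_force: [0.5, 0.9, 0.3]
gripper_width: 0.0854
```

```bash
python3 - <<'E'
from h import *
go([.48,-.22,.28],90)
im,c=snap("wrist","tray1"); import json
json.dump({k:np.array(v).tolist() for k,v in c.items()},open("pics/tray1.json","w"))
go([.48,-.22,.28],90)
cv2.imwrite("pics/tray1b.png",cv2.resize(im,(800,600),interpolation=cv2.INTER_CUBIC))
E
```

```text
t 1.65 at [0.4296 0.2123 0.2814] yaw -90.0 tilt [-0.  0.] shift tool [ 0.0013  0.4324 -0.0502] turn rx 0.0 or 180.0 q6 0.69 F [0.5 0.9 0.3] w 0.0854
t 1.7 at [0.4319 0.209  0.2822] yaw -90.2 tilt [ 0.001 -0.001] shift tool [ 0.0029  0.4288 -0.0493] turn rx -0.2 or 179.8 q6 0.69 F [ 0.5 -2.   0.4] w 0.0855
```

View pics/tray1b.png

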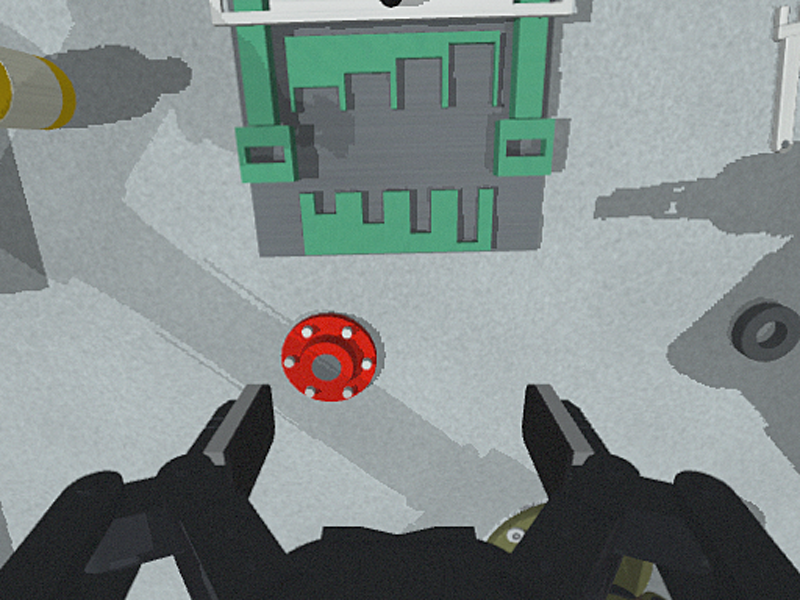

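```bash
python3 - <<'E'
from h import *
go([.48,-.22,.28],90)
im,c=snap("wrist","tray2"); go([.48,-.22,.28],90)
hsv=cv2.cvtColor(im,cv2.COLOR_BGR2HSV)
g=cv2.inRange(hsv,(60,80,50),(90,255,255))
cs,h=cv2.findContours(g,cv2.RETR_CCOMP,cv2.CHAIN_APPROX_NONE)
for i,k in enumerate(cs):
    a=cv2.contourArea(k)
    if h[0][i][3]>=0 and 60<a<4000:
        q=cv2.undistortPoints  # noqa
        pts=ray(c,k.reshape(-1,2),.028)[:,:2].astype(np.float32)
        r=cv2.minAreaRect(pts); print("hole",a,k.reshape(-1,2).mean(0),np.round(r[0],4),np.round(r[1],4),round(r[2],1))
    elif h[0][i][3]<0 and a>300:
        r=cv2.minAreaRect(ray(c,k.reshape(-1,2),.014)[:,:2].astype(np.float32)); print("out",a,k.reshape(-1,2).mean(0),np.round(r[0],4),np.round(r[1],4),round(r[2],1))
E
```

```text
t 1.7 at [0.4319 0.209  0.2822] yaw -90.2 tilt [ 0.001 -0.001] shift tool [ 0.0029  0.4288 -0.0493] turn rx -0.2 or 179.8 q6 0.69 F [ 0.5 -2.   0.4] w 0.0855
t 1.75 at [0.4308 0.2108 0.2818] yaw -90.3 tilt [ 0.001 -0.001] shift tool [ 0.0021  0.4305 -0.0512] turn rx -0.3 or 179.7 q6 0.69 F [-0.7 -0.5 -0.1] w 0.0856
out 3292.5 [255.07910751 143.22515213] [0.4477 0.214 ] [0.0577 0.177 ] 1.5
out 2996.0 [252.85839161  44.57167832] [0.5745 0.2173] [0.0568 0.1777] 1.5
out 2537.5 [164.70037453  71.94382022] [0.5466 0.3296] [0.1242 0.0522] 0.9
hole 255.5 [168.20634921 100.76190476] [0.5081 0.3253] [0.0319 0.0154] 89.7
out 2565.5 [333.0411985   66.53558052] [0.5523 0.1033] [0.1244 0.0519] 1.9
hole 267.0 [331.13636364  95.92424242] [0.5138 0.1058] [0.0323 0.0153] 89.9
```

apply_moves(steps=[[0, 0, 0, 0, 0.043, -0.005, 0], [0, 0, 0, 0, 0.043, -0.005, 0], [0, 0, 0, 0, 0.043, -0.005, 0], [0, 0, 0, 0, 0.043, -0.005, 0], [0, 0, 0, 0, 0.043, -0.005, 0], [0, 0, 0, 0, 0.043, -0.005, 0], [0, 0, 0, 0, 0.043, -0.005, 0], [0, 0, 0, 0, 0.043, -0.005, 0], [0, 0, 0, 0, 0.043, -0.005, 0], [0, 0, 0, 0, 0.043, -0.005, 0], [0, 0, 0, 0, 0, 0, 0], [0, 0, 0, 0, 0, 0, 0]])

```text
time: 3.25
ee_pos: [0.479, -0.2159, 0.281]
eef_rot: [-2.221, -0.0, 2.222]
contact_force: [-0.3, -0.7, 0.7]
gripper_width: 0.0853
```

```bash
python3 - <<'E'
from h import *
go([.48,-.22,.28],90)
im,c=snap("wrist","sp1"); go([.48,-.22,.28],90)
cv2.imwrite("pics/sp1b.png",cv2.resize(im,(800,600),interpolation=cv2.INTER_CUBIC))
g=cv2.cvtColor(im,cv2.COLOR_BGR2GRAY)
hsv=cv2.cvtColor(im,cv2.COLOR_BGR2HSV); m=((hsv[...,2]>200)&(hsv[...,1]<40)).astype(np.uint8)*255
print(np.percentile(g,[50,75,90,97,99]))
cs,_=cv2.findContours(m,cv2.RETR_EXTERNAL,cv2.CHAIN_APPROX_NONE)
for k in cs:
    a=cv2.contourArea(k)
    if a>60:
        w=ray(c,k.reshape(-1,2),.008)[:,:2]; r=cv2.minAreaRect(w.astype(np.float32)); print(a,k.reshape(-1,2).mean(0).round(),np.round(r[0],4),np.round(r[1],4),round(r[2],1))
E
```

```text
t 3.25 at [ 0.479  -0.2159  0.281 ] yaw -90.0 tilt [-0.     0.001] shift tool [ 0.001   0.0041 -0.001 ] turn rx -0.0 or 180.0 q6 1.61 F [-0.3 -0.7  0.7] w 0.0853
t 3.3 at [ 0.4791 -0.2156  0.2812] yaw -90.0 tilt [-0.  0.] shift tool [ 0.0012  0.0044 -0.0009] turn rx 0.0 or 180.0 q6 1.61 F [-0.1  0.3 -0.2] w 0.0855
[156. 170. 174. 178. 207.]
668.5 [467. 241.] [ 0.3305 -0.5762] [0.0394 0.0744] 81.9
266.0 [196. 110.] [ 0.5382 -0.1323] [0.0533 0.0125] 10.6
752.0 [247.  97.] [ 0.5478 -0.2024] [0.0272 0.1208] 90.0
524.0 [306.  86.] [ 0.5675 -0.2886] [0.0214 0.0837] 84.2
```

View pics/sp1b.png

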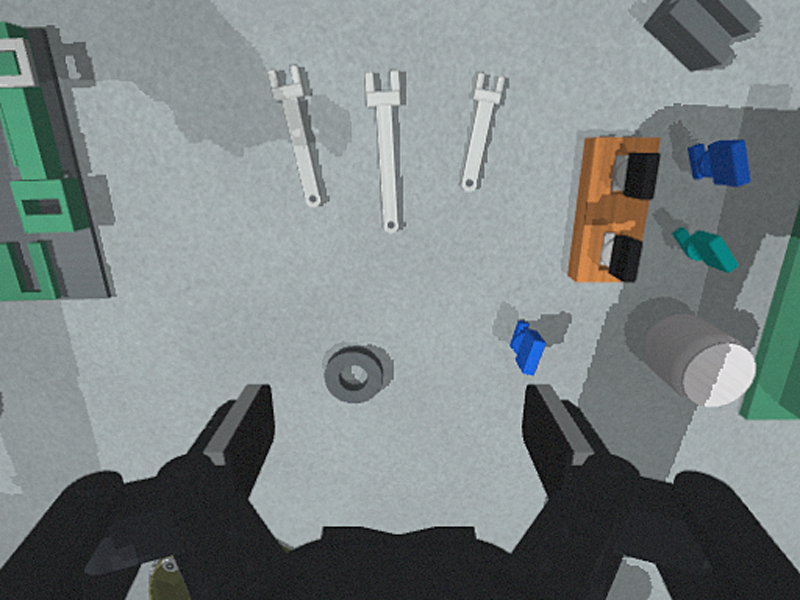

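```bash
python3 - <<'E'
from h import *
c=viewer.camera_info("wrist"); im=cv2.imread("pics/sp1.png"); hsv=cv2.cvtColor(im,cv2.COLOR_BGR2HSV)
for n,t,j in [("A",(315,206),(288,69)),("B",(391,232),(383,71)),("C",(468,190),(491,75))]:
    p=ray(c,np.array([t,j])/1.5625,.008); d=p[1]-p[0]; print(n,np.round(p[:,:2],4).tolist(),"len %.4f ang %.1f"%(np.linalg.norm(d),np.degrees(np.arctan2(d[1],d[0]))),np.round(p.mean(0),4))
crop=cv2.resize(im[35:160,160:340],None,fx=4.4,fy=4.4,interpolation=cv2.INTER_CUBIC); cv2.imwrite("pics/sp1c.png",crop)
E
```

```text
A [[0.5112, -0.1377], [0.6265, -0.1215]] len 0.1164 ang 8.0 [ 0.5689 -0.1296  0.008 ]
B [[0.4868, -0.2087], [0.6249, -0.2024]] len 0.1382 ang 2.6 [ 0.5559 -0.2056  0.008 ]
C [[0.5259, -0.28], [0.622, -0.2948]] len 0.0972 ang -8.7 [ 0.5739 -0.2874  0.008 ]
```

View pics/sp1c.png

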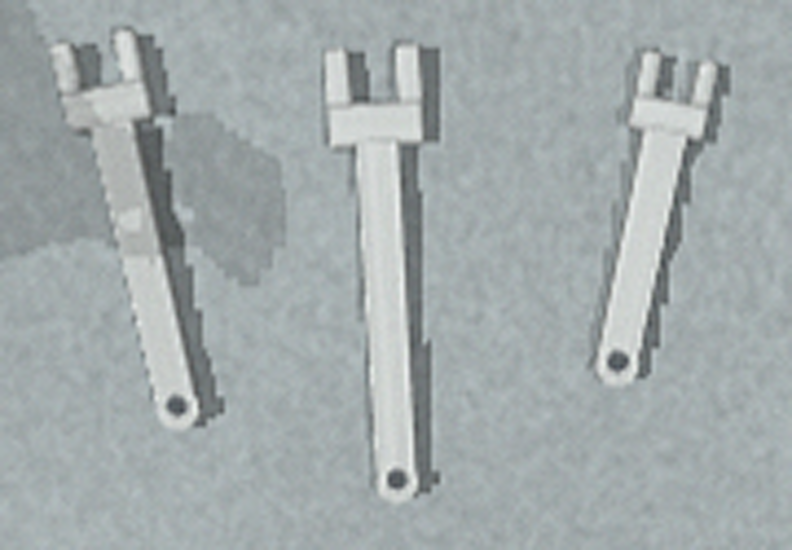

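```bash
python3 - <<'E'
from h import *
c=viewer.camera_info("wrist")
for n,t,j in [("A",(178,429),(96,36)),("B",(397,502),(371,45)),("C",(617,384),(681,54))]:
    px=np.array([t,j])/4.4+[160,35]-.4
    p=ray(c,px,.008); d=p[1]-p[0]; print(n,np.round(p[:,:2],4).tolist(),"len %.4f ang %.1f"%(np.linalg.norm(d),np.degrees(np.arctan2(d[1],d[0]))),np.round(p.mean(0),4))
go([.5689,-.1296,.10],8-90)
E
```

```text
A [[0.5109, -0.1355], [0.6282, -0.1178]] len 0.1186 ang 8.6 [ 0.5695 -0.1266  0.008 ]
B [[0.4865, -0.208], [0.6256, -0.2009]] len 0.1393 ang 3.0 [ 0.5561 -0.2044  0.008 ]
C [[0.5255, -0.2804], [0.6233, -0.2948]] len 0.0989 ang -8.4 [ 0.5744 -0.2876  0.008 ]
t 3.3 at [ 0.4791 -0.2156  0.2812] yaw -90.0 tilt [-0.  0.] shift tool [ 0.1812 -0.0859 -0.0899] turn rx -8.0 or 172.0 q6 1.61 F [-0.1  0.3 -0.2] w 0.0855
```

apply_moves(steps=[[0, 0, 0, 0.036, -0.0176, -0.018, 60], [0, 0, 0, 0.036, -0.0176, -0.018, 120], [0, 0, 0, 0.036, -0.0176, -0.018, 130], [0, 0, 0, 0.036, -0.0176, -0.018, 130], [0, 0, 0, 0.036, -0.0176, -0.018, 130], [-8.5, 0, 0, 0, 0, 0, 130], [0, 0, 0, 0.02, 0, 0, 130], [0, 0, 0, 0, 0, 0, 130], [0, 0, 0, 0, 0, 0, 130]], grip_force=40)

```text
time: 4.42
ee_pos: [0.5691, -0.1283, 0.0817]
eef_rot: [2.145, 0.158, -2.144]
contact_force: [-0.6, 0.6, 0.3]
gripper_width: 0.0418
```

```bash
python3 - <<'E'
from h import *
go([.5693,-.1275,.004],8.5-90)
im,c=snap("wrist","a1")
cv2.imwrite("pics/a1b.png",cv2.resize(im,(800,600),interpolation=cv2.INTER_CUBIC))
# project line of tcp down to the bench
s=manip.read_state(); R=np.array(c["R"])
for z in (s["ee_pos"][2],.05,.008):
    P=np.array([*s["ee_pos"][:2],z]); q,_=cv2.projectPoints(P[None],cv2.Rodrigues(R)[0],np.array(c["t"]),K(c),np.float64(c["dist"])); print(z,q.ravel()*1.5625)
E
```

```text
t 4.42 at [ 0.5691 -0.1283  0.0817] yaw -81.6 tilt [ 0.    -0.001] shift tool [ 0.0777 -0.0008 -0.0003] turn rx -0.1 or 179.9 q6 1.60 F [-0.6  0.6  0.3] w 0.0418
0.08212315092462608 [399.54322701 387.14580072]
0.05 [399.20717209 349.28323702]
0.008 [398.90072108 314.77098709]
```

View pics/a1b.png

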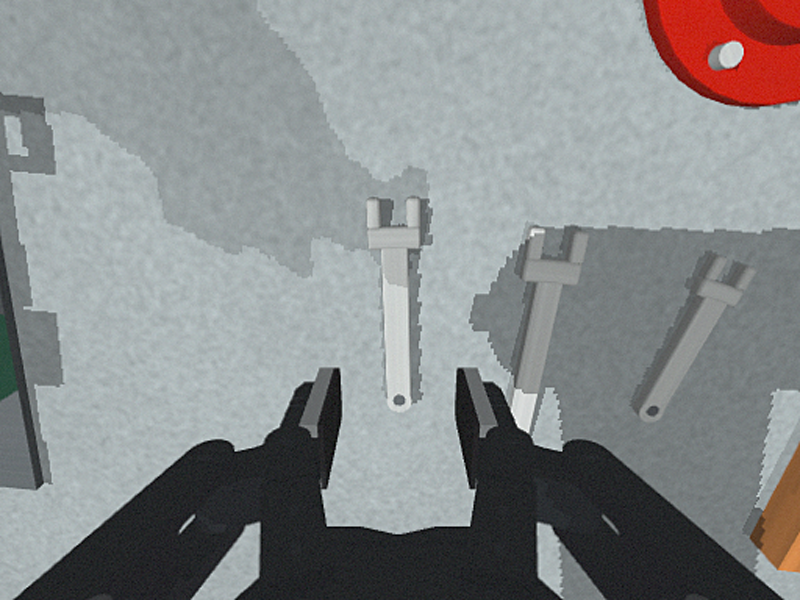

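apply_moves(steps=[[0, 0, 0, 0.039, -0.0005, 0, 130], [0, 0, 0, 0.039, 0, 0, 130], [0, 0, 0, 0, 0, 0, 130], [0, 0, 0, 0, 0, 0, 255], [0, 0, 0, 0, 0, 0, 255], [0, 0, 0, 0, 0, 0, 255], [0, 0, 0, 0, 0, 0, 255], [0, 0, 0, -0.01, 0, 0, 255], [0, 0, 0, -0.045, 0, 0, 255], [0, 0, 0, -0.045, 0, 0, 255], [0, 0, 0, 0, 0, 0, 255]], grip_force=40)

```text
time: 5.85
ee_pos: [0.5713, -0.1281, 0.1088]
eef_rot: [2.152, 0.158, -2.135]
contact_force: [-0.2, 1.0, -0.8]
gripper_width: 0.0119
```

```bash
python3 - <<'E'
from h import *
c=viewer.camera_info("wrist")
go([.5099,.2375,.104],1.5-90)
im,c=snap("wrist","a2")
cv2.imwrite("pics/a2b.png",cv2.resize(im,(640,480),interpolation=cv2.INTER_CUBIC))
E
```

```text
t 5.85 at [ 0.5713 -0.1281  0.1088] yaw -81.5 tilt [ 0.002 -0.008] shift tool [ 0.0041 -0.3707  0.0066] turn rx 7.0 or 187.0 q6 1.60 F [-0.2  1.  -0.8] w 0.0119
```

View pics/a2b.png

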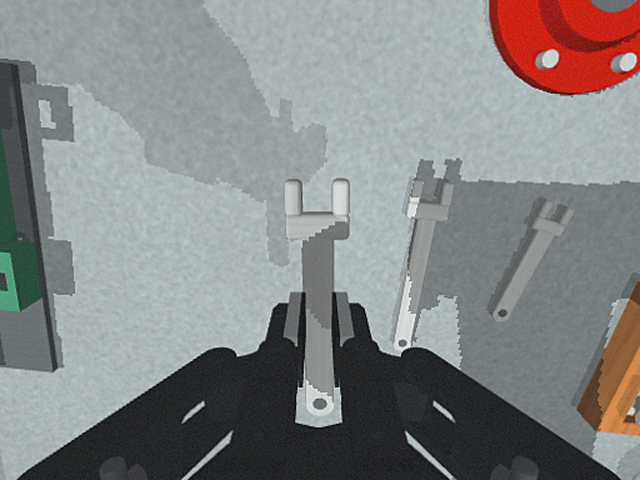

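```bash
cat >> h.py <<'E'
def held(fn_scale,tip,tail,z):
    """held/lying spanner: origin relative to the TCP along tool z (minus = jawward offset), y and heading"""
    c=viewer.camera_info("wrist"); s=manip.read_state(); y,R=yaw()
    p=ray(c,np.array([tip,tail])/fn_scale,z); d=p[0]-p[1]
    m=p.mean(0); o=R.T@(m-s["ee_pos"])
    print("len %.4f head %.1f mid"%(np.linalg.norm(d),np.degrees(np.arctan2(d[1],d[0]))),np.round(m,4),"rel tool",np.round(o,4),"head-jaw %.1f"%wrap(np.degrees(np.arctan2(d[1],d[0]))-y-90))
E
python3 - <<'E'
from h import *
s=manip.read_state(); held(1.25,(317,180),(320,416),s["ee_pos"][2]+.004); go([.5099,.2375,.104],1.5-90)
E
```

```text
len 0.1188 head 9.1 mid [ 0.5708 -0.1272  0.1097] rel tool [-0.004  -0.0004 -0.001 ] head-jaw 0.6
t 5.9 at [ 0.5699 -0.1277  0.1057] yaw -81.5 tilt [ 0.    -0.004] shift tool [ 0.0017 -0.3701  0.0054] turn rx 7.0 or 187.0 q6 1.60 F [-0.2  0.1 -1.6] w 0.012
```

apply_moves(steps=[[7, 0, 0, 0, 0, 0, 255], [0, 0, 0, 0, -0.0407, 0.0056, 255], [0, 0, 0, 0, -0.0407, 0.0056, 255], [0, 0, 0, 0, -0.0407, 0.0056, 255], [0, 0, 0, 0, -0.0407, 0.0056, 255], [0, 0, 0, 0, -0.0407, 0.0056, 255], [0, 0, 0, 0, -0.0407, 0.0056, 255], [0, 0, 0, 0, -0.0407, 0.0056, 255], [0, 0, 0, 0, -0.0407, 0.0056, 255], [0, 0, 0, 0, -0.0407, 0.0056, 255], [0, 0, 0, 0, 0, 0, 255], [0, 0, 0, 0, 0, 0, 255]])

```text
time: 7.4
ee_pos: [0.5084, 0.2366, 0.1022]
eef_rot: [2.206, 0.028, -2.209]
contact_force: [0.6, -0.9, -0.1]
gripper_width: 0.0116
```

```bash
python3 - <<'E'
from h import *
im,c=snap("wrist","a3")
cv2.imwrite("pics/a3b.png",cv2.resize(im,(800,600),interpolation=cv2.INTER_CUBIC))
go([.5099,.2375,.011],1.5-90)
hsv=cv2.cvtColor(im,cv2.COLOR_BGR2HSV)
g=cv2.inRange(hsv,(60,80,30),(90,255,255))
cs,h=cv2.findContours(g,cv2.RETR_CCOMP,cv2.CHAIN_APPROX_NONE)
for i,k in enumerate(cs):
    a=cv2.contourArea(k)
    if a>200:
        z=.028 if h[0][i][3]>=0 else .014
        r=cv2.minAreaRect(ray(c,k.reshape(-1,2),z)[:,:2].astype(np.float32)); print("hole" if z>.02 else "out",a,k.reshape(-1,2).mean(0).round()*1.5625,np.round(r[0],4),np.round(r[1],4),round(r[2],1))
E
```

```text
t 7.45 at [0.5087 0.2363 0.1025] yaw -88.5 tilt [0.001 0.001] shift tool [ 0.0915 -0.0013 -0.0014] turn rx -0.0 or 180.0 q6 0.80 F [-0.4  0.3 -0.2] w 0.0122
out 2602.0 [529.6875 398.4375] [0.4506 0.1613] [0.0606 0.0714] 1.5
out 271.5 [437.5    364.0625] [0.4698 0.2137] [0.0195 0.022 ] 1.4
out 1611.5 [323.4375 384.375 ] [0.4483 0.2748] [0.0594 0.0557] 1.5
out 8185.0 [451.5625 175.    ] [0.5747 0.2174] [0.0567 0.1773] 1.5
out 7689.5 [654.6875 234.375 ] [0.5482 0.1016] [0.1278 0.0594] 1.4
hole 397.0 [639.0625 307.8125] [0.5149 0.1098] [0.0132 0.0237] 1.5
out 7008.5 [223.4375 235.9375] [0.543 0.331] [0.127 0.055] 1.4
hole 475.5 [232.8125 307.8125] [0.5094 0.3239] [0.0132 0.0278] 1.5
out 944.5 [692.1875  68.75  ] [0.6308 0.1004] [0.0181 0.0275] 1.9
out 1011.0 [200.      67.1875] [0.625  0.3337] [0.018  0.0289] 1.3
out 649.5 [696.875   10.9375] [0.655  0.1048] [0.0087 0.0353] 2.0
out 543.0 [193.75    10.9375] [0.6489 0.3331] [0.0081 0.0311] 1.2
```

View pics/a3b.png

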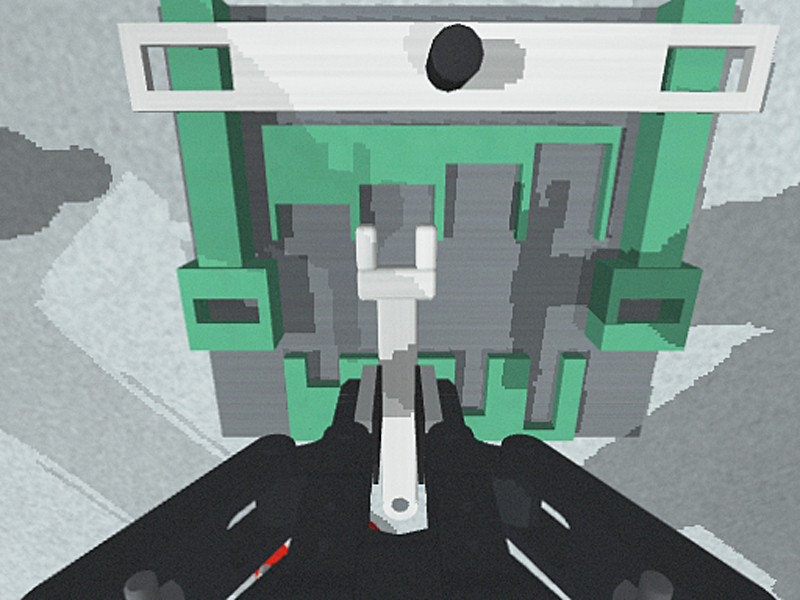

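apply_moves(steps=[[0, 0, 0, 0.03, -0.0014, -0.0013, 255], [0, 0, 0, 0.03, 0, 0, 255], [0, 0, 0, 0.02, 0, 0, 255], [0, 0, 0, 0.01, 0, 0, 255], [0, 0, 0, 0, 0, 0, 255], [0, 0, 0, 0, 0, 0, 165], [0, 0, 0, 0, 0, 0, 165], [0, 0, 0, 0, 0, 0, 165], [0, 0, 0, -0.02, 0, 0, 165], [0, 0, 0, -0.05, 0, 0, 165], [0, 0, 0, -0.03, 0, 0, 165], [0, 0, 0, 0, 0, 0, 130]])

```text
time: 8.95
ee_pos: [0.5116, 0.2394, 0.1169]
eef_rot: [2.215, 0.033, -2.204]
contact_force: [-0.4, 0.7, -0.7]
gripper_width: 0.042
```

```bash
python3 - <<'E'
from h import *
im,c=snap("wrist","a4")
cv2.imwrite("pics/a4b.png",cv2.resize(im,(800,600),interpolation=cv2.INTER_CUBIC))
go([.5561,-.2044,.082],3-90)
E
```

```text
t 9.0 at [0.5106 0.239  0.1146] yaw -88.5 tilt [-0.002 -0.002] shift tool [ 0.0319  0.4445 -0.0337] turn rx -1.5 or 178.5 q6 0.80 F [ 0.7  0.5 -1.1] w 0.0416
```

View pics/a4b.png

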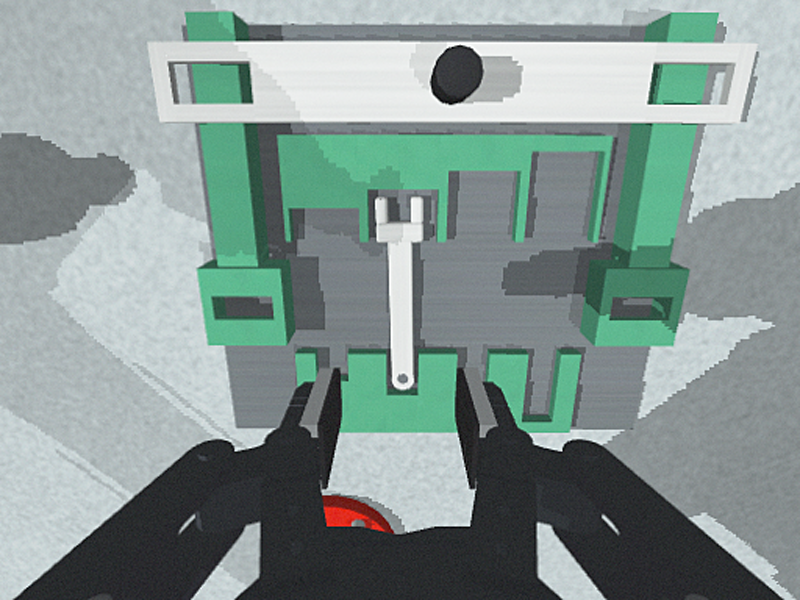

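apply_moves(steps=[[-1.5, 0, 0, 0, 0, 0, 130], [0, 0, 0, 0.001, 0.0445, -0.0022, 130], [0, 0, 0, 0.001, 0.0445, -0.0022, 130], [0, 0, 0, 0.001, 0.0445, -0.0022, 130], [0, 0, 0, 0.001, 0.0445, -0.0022, 130], [0, 0, 0, 0.001, 0.0445, -0.0022, 130], [0, 0, 0, 0.001, 0.0445, -0.0022, 130], [0, 0, 0, 0.001, 0.0445, -0.0022, 130], [0, 0, 0, 0.001, 0.0445, -0.0022, 130], [0, 0, 0, 0.001, 0.0445, -0.0022, 130], [0, 0, 0, 0.001, 0.0445, -0.0022, 130], [0, 0, 0, 0, 0, 0, 130]])

```text
time: 10.5
ee_pos: [0.5544, -0.2072, 0.1013]
eef_rot: [2.192, 0.055, -2.2]
contact_force: [-0.3, 0.4, -0.4]
gripper_width: 0.0418
```

apply_moves(steps=[[0, 0, 0, 0, 0, 0, 130]])

```text
time: 10.62
ee_pos: [0.555, -0.2047, 0.1021]
eef_rot: [2.193, 0.058, -2.197]
contact_force: [-0.7, 0.6, -0.1]
gripper_width: 0.0418
```

```bash
python3 - <<'E'
from h import *
im,c=snap("wrist","b1")
cv2.imwrite("pics/b1b.png",cv2.resize(im,(800,600),interpolation=cv2.INTER_CUBIC))
go([.5561,-.2044,.004],3-90)
E
```

```text
t 10.68 at [ 0.5552 -0.2042  0.1025] yaw -86.9 tilt [-0.     0.001] shift tool [ 0.0985  0.0003 -0.001 ] turn rx 0.1 or 180.1 q6 1.64 F [-0.2  1.4 -0.6] w 0.0419
```

View pics/b1b.png

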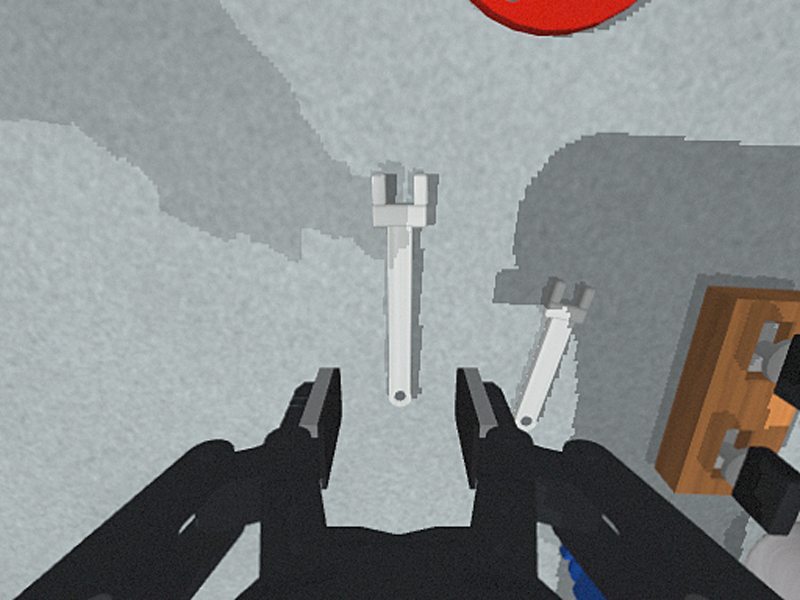

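```bash
python3 - <<'E'
from h import *
held(1.5625,(400,172),(400,406),.008); held(1.5625,(573,283),(525,429),.008)
E
```

```text
len 0.1404 head 3.1 mid [ 0.5565 -0.2049  0.008 ] rel tool [ 0.0945  0.0008 -0.0014] head-jaw 0.1
len 0.0988 head -7.4 mid [ 0.5226 -0.2955  0.008 ] rel tool [0.0946 0.0895 0.0373] head-jaw -10.5
```

apply_moves(steps=[[0, 0, 0, 0.049, 0.0005, -0.0012, 130], [0, 0, 0, 0.049, 0, 0, 130], [0, 0, 0, 0, 0, 0, 130], [0, 0, 0, 0, 0, 0, 255], [0, 0, 0, 0, 0, 0, 255], [0, 0, 0, 0, 0, 0, 255], [0, 0, 0, 0, 0, 0, 255], [0, 0, 0, -0.01, 0, 0, 255], [0, 0, 0, -0.045, 0, 0, 255], [0, 0, 0, -0.045, 0, 0, 255], [1.5, 0, 0, 0, 0, 0, 255]])

```text
time: 12.05
ee_pos: [0.5589, -0.206, 0.1107]
eef_rot: [2.216, 0.026, -2.199]
contact_force: [0.2, 0.2, -0.8]
gripper_width: 0.0113
```

apply_moves(steps=[[0, 0, 0, 0, -0.04, 0.0035, 255], [0, 0, 0, 0, -0.04, 0.0035, 255], [0, 0, 0, 0, -0.04, 0.0035, 255], [0, 0, 0, 0, -0.04, 0.0035, 255], [0, 0, 0, 0, -0.04, 0.0035, 255], [0, 0, 0, 0, -0.04, 0.0035, 255], [0, 0, 0, 0, -0.04, 0.0035, 255], [0, 0, 0, 0, -0.04, 0.0035, 255], [0, 0, 0, 0, -0.04, 0.0035, 255], [0, 0, 0, 0, -0.04, 0.0035, 255], [0, 0, 0, 0, 0, 0, 255], [0, 0, 0, 0, 0, 0, 255]])

```text
time: 13.55
ee_pos: [0.5109, 0.1934, 0.1047]
eef_rot: [2.207, 0.028, -2.209]
contact_force: [-0.6, 0.1, -1.5]
gripper_width: 0.0108
```

```bash
python3 - <<'E'
from h import *
im,c=snap("wrist","b3")
go([.5104,.1937,.011],1.5-90)
# bright held spanner: rows/cols extent in the middle column band
hsv=cv2.cvtColor(im,cv2.COLOR_BGR2HSV); m=((hsv[...,2]>105)&(hsv[...,1]<30)).astype(np.uint8)[:,225:285]
n,l,st,ce=cv2.connectedComponentsWithStats(m)
for s in st[1:]:
    if s[4]>300: print(s[:4]+[225,0,0,0],s[4])
E
```

```text
t 13.6 at [0.5111 0.193  0.1048] yaw -88.5 tilt [0.001 0.001] shift tool [ 0.0938 -0.0008  0.0006] turn rx -0.0 or 180.0 q6 0.87 F [-0.8  0.2 -1.2] w 0.011
[225   0  60  82] 4541
[225 107  60 235] 9302
[228 234  14  43] 380
[268 234  14  43] 383
```

apply_moves(steps=[[0, 0, 0, 0.03, -0.0008, 0.0004, 255], [0, 0, 0, 0.03, 0, 0, 255], [0, 0, 0, 0.02, 0, 0, 255], [0, 0, 0, 0.012, 0, 0, 255], [0, 0, 0, 0, 0, 0, 255], [0, 0, 0, 0, 0, 0, 165], [0, 0, 0, 0, 0, 0, 165], [0, 0, 0, 0, 0, 0, 165], [0, 0, 0, -0.02, 0, 0, 165], [0, 0, 0, -0.05, 0, 0, 165], [0, 0, 0, -0.022, 0, 0, 165], [8.9, 0, 0, 0, 0, 0, 130]])

```text
time: 15.1
ee_pos: [0.512, 0.1953, 0.1083]
eef_rot: [-2.156, 0.139, 2.147]
contact_force: [0.1, 0.8, -0.7]
gripper_width: 0.0419
```

apply_moves(steps=[[0, 0, 0, 0, 0.0483, -0.0074, 130], [0, 0, 0, 0, 0.0483, -0.0074, 130], [0, 0, 0, 0, 0.0483, -0.0074, 130], [0, 0, 0, 0, 0.0483, -0.0074, 130], [0, 0, 0, 0, 0.0483, -0.0074, 130], [0, 0, 0, 0, 0.0483, -0.0074, 130], [0, 0, 0, 0, 0.0483, -0.0074, 130], [0, 0, 0, 0, 0.0483, -0.0074, 130], [0, 0, 0, 0, 0.0483, -0.0074, 130], [0, 0, 0, 0, 0.0483, -0.0074, 130], [0, 0, 0, 0, 0, 0, 130], [0, 0, 0, 0, 0, 0, 130]])

```text
time: 16.6
ee_pos: [0.5219, -0.2939, 0.1051]
eef_rot: [-2.154, 0.14, 2.155]
contact_force: [-0.4, 0.6, 0.4]
gripper_width: 0.0418
```

```bash
python3 - <<'E'
from h import *
im,c=snap("wrist","c1")
cv2.imwrite("pics/c1b.png",cv2.resize(im,(800,600),interpolation=cv2.INTER_CUBIC))
go([.5226,-.2955,.004],-7.4-90)
E
```

```text
t 16.65 at [ 0.5221 -0.2934  0.1054] yaw -97.4 tilt [-0. -0.] shift tool [ 0.1014  0.002  -0.0007] turn rx 0.0 or 180.0 q6 1.62 F [0.4 0.4 0.3] w 0.0419
```

View pics/c1b.png

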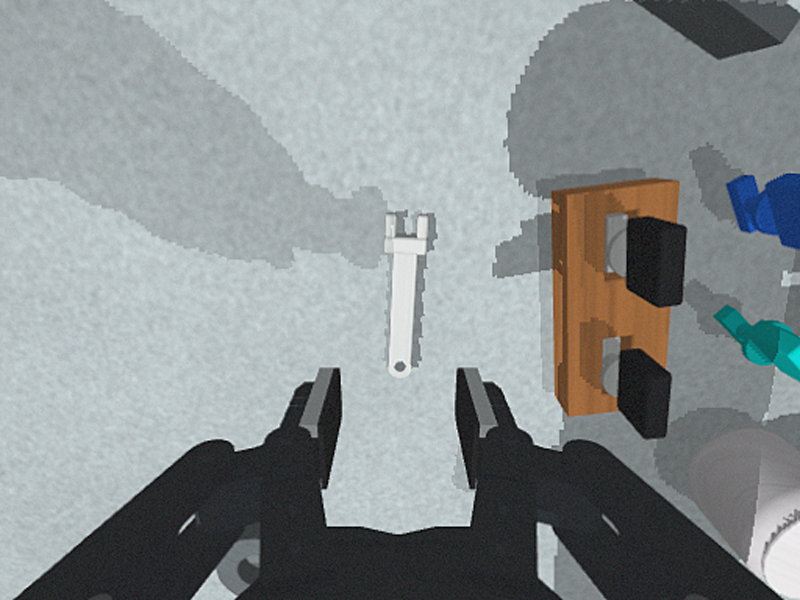

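```bash
python3 - <<'E'
from h import *
held(1.5625,(411,212),(400,377),.008)
E
```

```text
len 0.1007 head -10.7 mid [ 0.5219 -0.2972  0.008 ] rel tool [ 0.0974  0.0038 -0.0002] head-jaw -3.3
```

apply_moves(steps=[[0, 0, 0, 0.035, 0.0037, 0, 130], [3, 0, 0, 0.033, 0, 0, 130], [0, 0, 0, 0.033, 0, 0, 130], [0, 0, 0, 0, 0, 0, 130], [0, 0, 0, 0, 0, 0, 255], [0, 0, 0, 0, 0, 0, 255], [0, 0, 0, 0, 0, 0, 255], [0, 0, 0, 0, 0, 0, 255], [0, 0, 0, -0.01, 0, 0, 255], [0, 0, 0, -0.045, 0, 0, 255], [-6, 0, 0, -0.045, 0, 0, 255], [-5.9, 0, 0, 0, 0, 0, 255]])

```text
time: 18.15
ee_pos: [0.5237, -0.2988, 0.1103]
eef_rot: [2.213, 0.029, -2.196]
contact_force: [0.5, 0.4, -1.2]
gripper_width: 0.0113
```

apply_moves(steps=[[0, 0, 0, 0, -0.0526, 0, 255], [0, 0, 0, 0, -0.0526, 0, 255], [0, 0, 0, 0, -0.0526, 0, 255], [0, 0, 0, 0, -0.0526, 0, 255], [0, 0, 0, 0, -0.0526, 0, 255], [0, 0, 0, 0, -0.0526, 0, 255], [0, 0, 0, 0, -0.0526, 0, 255], [0, 0, 0, 0, -0.0526, 0, 255], [0, 0, 0, 0, -0.0526, 0, 255], [0, 0, 0, 0, -0.0526, 0, 255], [0, 0, 0, 0, -0.0526, 0, 255], [0, 0, 0, 0, 0, 0, 255]])

```text
time: 19.65
ee_pos: [0.5057, 0.2834, 0.1042]
eef_rot: [2.206, 0.032, -2.207]
contact_force: [-0.5, -0.8, -0.6]
gripper_width: 0.0111
```

apply_moves(steps=[[0, 0, 0, 0, 0, 0, 255]])

```text
time: 19.77
ee_pos: [0.5063, 0.2805, 0.1044]
eef_rot: [2.208, 0.029, -2.208]
contact_force: [0.2, -0.2, -0.5]
gripper_width: 0.0112
```

```bash
python3 - <<'E'
from h import *
im,c=snap("wrist","c3")
go([.509,.2817,.011],1.5-90)
cv2.imwrite("pics/c3b.png",cv2.resize(im,(800,600),interpolation=cv2.INTER_CUBIC))
E
```

```text
t 19.82 at [0.5064 0.2801 0.1046] yaw -88.5 tilt [ 0. -0.] shift tool [ 0.0936 -0.0016 -0.0026] turn rx -0.0 or 180.0 q6 0.74 F [ 1.  -0.  -0.7] w 0.0111
```

View pics/c3b.png

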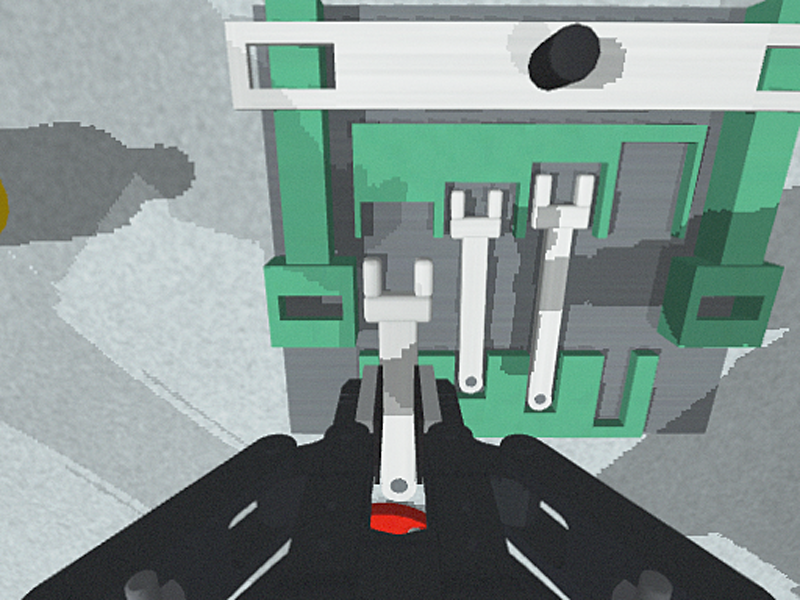

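```bash
python3 - <<'E'
from h import *
held(1.5625,(398,260),(399,502),.1086)
c=viewer.camera_info("wrist")
for n,p,z in [("slotL corners",[(279,297),(341,297),(343,320),(279,319)],.028),("slotR",[(701,296),(765,296),(763,319),(699,319)],.028),("barslotL",[(247,44),(333,43),(335,89),(251,88)],.035),("knob top",[(578,45)],.065)]:
    q=ray(c,np.array(p)/1.5625,z); print(n,np.round(q.mean(0),4),np.round(np.ptp(q,0),4))
E
```

```text
len 0.0985 head 1.7 mid [0.5062 0.2804 0.1086] rel tool [-0.004  -0.0003  0.0002] head-jaw 0.2
slotL corners [0.508  0.3271 0.028 ] [0.0133 0.0343 0.    ]
slotR [0.514 0.102 0.028] [0.0139 0.0371 0.    ]
barslotL [0.6223 0.3297 0.035 ] [0.0184 0.0373 0.    ]
knob top [0.6275 0.2174 0.065 ] [0. 0. 0.]
```

apply_moves(steps=[[0, 0, 0, 0.03, -0.001, -0.0028, 255], [0, 0, 0, 0.03, 0, 0, 255], [0, 0, 0, 0.02, 0, 0, 255], [0, 0, 0, 0.012, 0, 0, 255], [0, 0, 0, 0, 0, 0, 255], [0, 0, 0, 0, 0, 0, 165], [0, 0, 0, 0, 0, 0, 165], [0, 0, 0, 0, 0, 0, 165], [0, 0, 0, -0.02, 0, 0, 165], [0, 0, 0, -0.05, 0, 0, 165], [0, 0, 0, -0.022, 0, 0, 130], [0, 0, 0, 0, 0, 0, 130]])

```text
time: 21.32
ee_pos: [0.5104, 0.2827, 0.1075]
eef_rot: [2.215, 0.033, -2.205]
contact_force: [-0.7, 0.4, -0.3]
gripper_width: 0.0419
```

```bash
python3 - <<'E'
from h import *
im,c=snap("wrist","c4")
cv2.imwrite("pics/c4b.png",cv2.resize(im,(800,600),interpolation=cv2.INTER_CUBIC))
go([.6285,.2175,.043],1.5-90)
E
```

```text
t 21.38 at [0.5096 0.2822 0.1054] yaw -88.5 tilt [-0.002 -0.002] shift tool [ 0.0624  0.0679 -0.1171] turn rx -0.0 or 180.0 q6 0.75 F [0.3 0.1 0.2] w 0.0418
```

View pics/c4b.png

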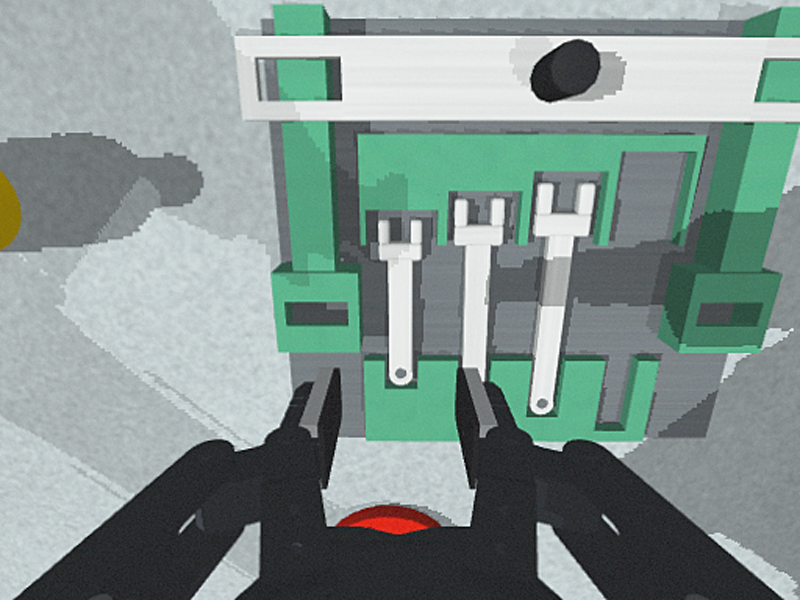

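apply_moves(steps=[[0, 0, 0, 0, 0.0226, -0.039, 130], [0, 0, 0, 0, 0.0226, -0.039, 130], [0, 0, 0, 0, 0.0226, -0.039, 130], [0, 0, 0, 0, 0, 0, 130], [0, 0, 0, 0.031, 0, 0, 130], [0, 0, 0, 0.031, 0, 0, 130], [0, 0, 0, 0, 0, 0, 130], [0, 0, 0, 0, 0, 0, 255], [0, 0, 0, 0, 0, 0, 255], [0, 0, 0, 0, 0, 0, 255], [0, 0, 0, 0, 0, 0, 255]])

```text
time: 22.75
ee_pos: [0.6285, 0.2182, 0.0441]
eef_rot: [2.212, 0.032, -2.206]
contact_force: [-3.1, 4.8, 4.8]
gripper_width: 0.0187
```

apply_moves(steps=[[0, 0, 0, 0, 0, 0.012, 255], [0, 0, 0, 0, 0, 0.02, 255], [0, 0, 0, 0, 0, 0.02, 255], [0, 0, 0, 0, 0, 0.02, 255], [0, 0, 0, 0, 0, 0.02, 255], [0, 0, 0, 0, 0, 0.012, 255], [0, 0, 0, 0, 0, 0.006, 255], [0, 0, 0, 0, 0, 0, 255]])

```text
time: 23.75
ee_pos: [0.5185, 0.2154, 0.0441]
eef_rot: [2.212, 0.033, -2.206]
contact_force: [-1.7, 4.5, 4.3]
gripper_width: 0.0187
```

```bash
python3 - <<'E'
from h import *
go([.511,.215,.043],1.5-90)
E
```

```text
t 23.75 at [0.5185 0.2154 0.0441] yaw -88.4 tilt [-0.003 -0.003] shift tool [0.001  0.0002 0.0075] turn rx 0.1 or 180.1 q6 0.85 F [-1.7  4.5  4.3] w 0.0187
```

apply_moves(steps=[[0, 0, 0, 0, 0, 0.004, 255], [0, 0, 0, 0, 0, 0.003, 255], [0, 0, 0, 0, 0, 0, 255]])

```text
time: 24.12
ee_pos: [0.5141, 0.2154, 0.0441]
eef_rot: [2.219, 0.033, -2.201]
contact_force: [11.8, 4.6, -3.1]
gripper_width: 0.0186
```

apply_moves(steps=[[0, 0, 0, 0, 0, 0.003, 255], [0, 0, 0, 0, 0, 0, 255]])

```text
time: 24.38
ee_pos: [0.514, 0.2154, 0.0442]
eef_rot: [2.226, 0.034, -2.195]
contact_force: [29.2, 6.0, -11.8]
gripper_width: 0.0185
```

apply_moves(steps=[[0, 0, 0, 0, 0, 0.002, 255], [0, 0, 0, 0, 0, 0, 255]])

```text
time: 24.62
ee_pos: [0.5139, 0.2155, 0.0443]
eef_rot: [2.231, 0.035, -2.191]
contact_force: [39.6, 5.1, -19.8]
gripper_width: 0.0185
```

apply_moves(steps=[[0, 0, 0, 0, 0, -0.006, 255], [0, 0, 0, 0, 0, 0, 255], [0, 0, 0, 0, 0, 0, 130], [0, 0, 0, 0, 0, 0, 130], [0, 0, 0, 0, 0, 0, 130], [0, 0, 0, -0.03, 0, 0, 130], [0, 0, 0, -0.06, 0, 0, 130], [0, 0, 0, -0.05, 0, 0, 130], [0, 0, 0, 0, 0, -0.04, 130], [0, 0, 0, 0, 0, 0, 130], [0, 0, 0, 0, 0, 0, 130]])

```text
time: 26.0
ee_pos: [0.5516, 0.2148, 0.1815]
eef_rot: [2.206, 0.027, -2.209]
contact_force: [-0.2, 0.4, -0.0]
gripper_width: 0.0422
```

```bash
python3 - <<'E'
from h import *
im,c=snap("wrist","k1")
cv2.imwrite("pics/k1b.png",cv2.resize(im,(800,600),interpolation=cv2.INTER_CUBIC))
import json; json.dump({k:np.array(v).tolist() for k,v in c.items()},open("pics/k1.json","w"))
go([.45,-.41,.18],-90)
E
```

```text
t 26.05 at [0.5515 0.2148 0.1819] yaw -88.5 tilt [0.001 0.001] shift tool [0.0025 0.622  0.1178] turn rx 1.5 or 181.5 q6 0.89 F [0.6 0.7 0.4] w 0.042
```

View pics/k1b.png

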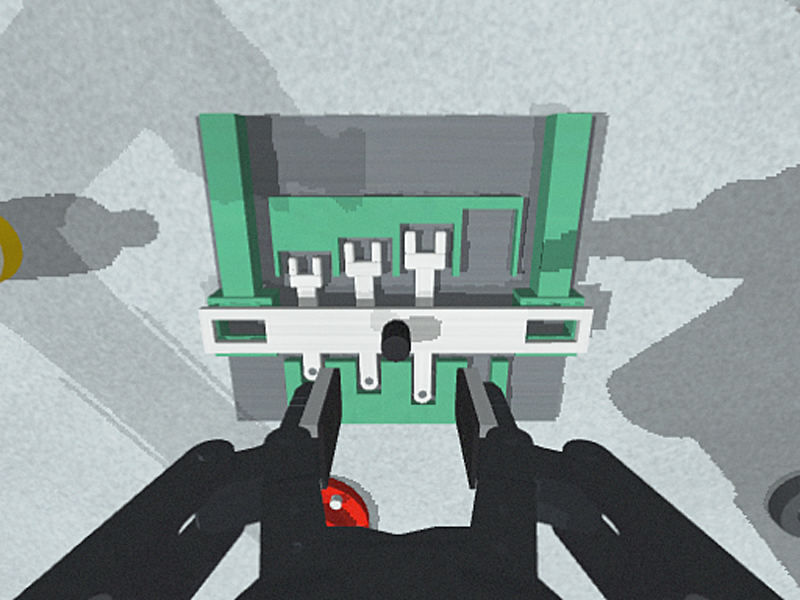

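```bash
python3 - <<'E'
from h import *
import json
c={k:np.array(v) if isinstance(v,list) else v for k,v in json.load(open("pics/k1.json")).items()}
im=cv2.imread("pics/k1.png"); im=cv2.resize(im,None,fx=4,fy=4,interpolation=cv2.INTER_CUBIC); hsv=cv2.cvtColor(im,cv2.COLOR_BGR2HSV)
w=((hsv[...,1]<35)&(hsv[...,2]>160)).astype(np.uint8)*255
for n,x0,x1 in [("L",128,180),("R",328,385)]:
    roi=np.zeros_like(w); roi[190*4:232*4,x0*4:x1*4]=w[190*4:232*4,x0*4:x1*4]
    cs,h=cv2.findContours(roi,cv2.RETR_CCOMP,cv2.CHAIN_APPROX_NONE)
    for i,k in enumerate(cs):
        if h[0][i][3]>=0 and cv2.contourArea(k)>1500:
            p=(k.reshape(-1,2)-1.5)/4
            r=cv2.minAreaRect(ray(c,p,.035)[:,:2].astype(np.float32)); print(n,p.mean(0).round(1),np.round(r[0],4),np.round(r[1],4),round(r[2],1))
# block slot: dark region inside bar slot
d=((hsv[...,1]<60)&(hsv[...,2]<110)).astype(np.uint8)*255
for n,x0,x1 in [("L",134,175),("R",332,375)]:
    roi=np.zeros_like(d); roi[200*4:222*4,x0*4:x1*4]=d[200*4:222*4,x0*4:x1*4]
    cs,_=cv2.findContours(roi,cv2.RETR_EXTERNAL,cv2.CHAIN_APPROX_NONE); k=max(cs,key=cv2.contourArea); p=(k.reshape(-1,2)-1.5)/4
    r=cv2.minAreaRect(ray(c,p,.028)[:,:2].astype(np.float32)); print("dark",n,p.mean(0).round(1),np.round(r[0],4),np.round(r[1],4),round(r[2],1))
go([.45,-.41,.18],-90)
E
```

```text
L [152.9 211.6] [0.5085 0.3275] [0.0185 0.0384] 1.5
R [352.3 211.7] [0.5141 0.1044] [0.0184 0.0381] 2.1
dark L [157.5 208.8] [0.5089 0.3246] [0.0099 0.0266] 1.5
dark R [348.1 209.1] [0.5144 0.1071] [0.0099 0.0267] 1.4
t 26.05 at [0.5515 0.2148 0.1819] yaw -88.5 tilt [0.001 0.001] shift tool [0.0025 0.622  0.1178] turn rx 1.5 or 181.5 q6 0.89 F [0.6 0.7 0.4] w 0.042
```

apply_moves(steps=[[1.5, 0, 0, 0, 0.052, 0.0085, 130], [0, 0, 0, 0, 0.052, 0.0085, 130], [0, 0, 0, 0, 0.052, 0.0085, 130], [0, 0, 0, 0, 0.052, 0.0085, 130], [0, 0, 0, 0, 0.052, 0.0085, 130], [0, 0, 0, 0, 0.052, 0.0085, 130], [0, 0, 0, 0, 0.052, 0.0085, 130], [0, 0, 0, 0, 0.052, 0.0085, 130], [0, 0, 0, 0, 0.052, 0.0085, 130], [0, 0, 0, 0, 0.052, 0.0085, 130], [0, 0, 0, 0, 0.052, 0.0085, 130], [0, 0, 0, 0, 0.052, 0.0085, 130]])

```text
time: 27.55
ee_pos: [0.4506, -0.4103, 0.1828]
eef_rot: [2.222, 0.0, -2.22]
contact_force: [0.8, 0.5, 0.4]
gripper_width: 0.042
```

apply_moves(steps=[[0, 0, 0, 0, 0, 0, 130], [0, 0, 0, 0, 0, 0, 130]])

```text
time: 27.8
ee_pos: [0.451, -0.4088, 0.1823]
eef_rot: [-2.221, 0.0, 2.222]
contact_force: [-0.3, 0.7, 0.5]
gripper_width: 0.0419
```

```bash
python3 - <<'E'
from h import *
im,c=snap("wrist","r1"); go([.45,-.41,.18],-90)
hsv=cv2.cvtColor(im,cv2.COLOR_BGR2HSV)
o=cv2.inRange(hsv,(3,90,60),(20,255,255)); 
k=max(cv2.findContours(o,cv2.RETR_EXTERNAL,cv2.CHAIN_APPROX_NONE)[0],key=cv2.contourArea)
print("rack px",cv2.boundingRect(k)); r=cv2.minAreaRect(ray(c,k.reshape(-1,2),.024)[:,:2].astype(np.float32)); print(np.round(r[0],4),np.round(r[1],4),r[2])
b=(hsv[...,2]<50).astype(np.uint8)*255; x,y,w,h=cv2.boundingRect(k); mm=np.zeros_like(b); mm[max(0,y-30):y+h+30,x-30:x+w+30]=b[max(0,y-30):y+h+30,x-30:x+w+30]
for q in cv2.findContours(mm,cv2.RETR_EXTERNAL,cv2.CHAIN_APPROX_NONE)[0]:
    if cv2.contourArea(q)>80:
        r=cv2.minAreaRect(ray(c,q.reshape(-1,2),.068)[:,:2].astype(np.float32)); print("blk",cv2.boundingRect(q),np.round(r[0],4),np.round(r[1],4),round(r[2],1))
cx,cy=x+w//2,y+h//2; x0=max(0,cx-100);y0=max(0,cy-75)
print("crop",x0,y0); cv2.imwrite("pics/r1c.png",cv2.resize(im[y0:y0+150,x0:x0+200],None,fx=4,fy=4,interpolation=cv2.INTER_CUBIC))
E
```

```text
t 27.85 at [ 0.4514 -0.4083  0.1826] yaw -90.0 tilt [ 0. -0.] shift tool [0.0026 0.0017 0.0014] turn rx 0.0 or 180.0 q6 1.98 F [1.1 0.7 0.3] w 0.0419
rack px (231, 55, 57, 127)
[ 0.5071 -0.4127] [0.1281 0.056 ] 0.015961362048983574
crop 159 43
```

View pics/r1c.png

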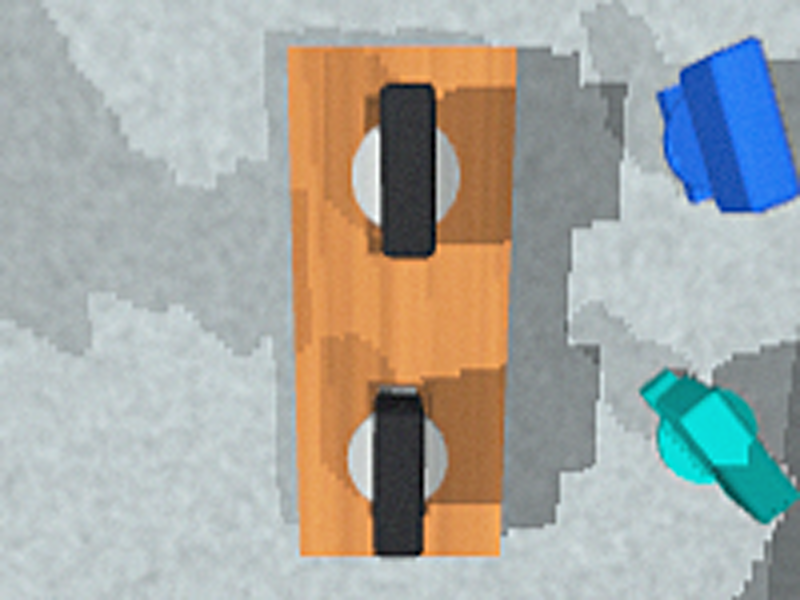

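```bash
python3 - <<'E'
from h import *
c=viewer.camera_info("wrist")
f=lambda p,z:np.round(ray(c,[np.array(p)/4+[159,43]-.4],z)[0],4)
for n,p,z in [("w1top",(408.5,85),.068),("w1bot",(408.5,257),.068),("w2top",(399,395),.068),("w2bot",(399,555),.068),("col1",(406,174),.038),("col2",(397.5,458),.038),("w1 L",(382,170),.068),("w1 R",(436,170),.068)]: print(n,f(p,z))
go([.5421,-.4127,.044],-90)
E
```

```text
w1top [ 0.5594 -0.4129  0.068 ]
w1bot [ 0.5247 -0.4132  0.068 ]
w2top [ 0.4945 -0.4113  0.068 ]
w2bot [ 0.4564 -0.4114  0.068 ]
col1 [ 0.5427 -0.4131  0.038 ]
col2 [ 0.4735 -0.4114  0.038 ]
w1 L [ 0.5427 -0.4074  0.068 ]
w1 R [ 0.5427 -0.419   0.068 ]
t 27.85 at [ 0.4514 -0.4083  0.1826] yaw -90.0 tilt [ 0. -0.] shift tool [ 0.1386  0.0045 -0.0907] turn rx 0.0 or 180.0 q6 1.98 F [1.1 0.7 0.3] w 0.0419
```

apply_moves(steps=[[0, 0, 0, 0, 0.0023, -0.0455, 130], [0, 0, 0, 0, 0.0024, -0.0455, 130], [0, 0, 0, 0.04, 0, 0, 130], [0, 0, 0, 0.05, 0, 0, 130], [0, 0, 0, 0.0485, 0, 0, 130], [0, 0, 0, 0, 0, 0, 130], [0, 0, 0, 0, 0, 0, 255], [0, 0, 0, 0, 0, 0, 255], [0, 0, 0, 0, 0, 0, 255], [0, 0, 0, 0, 0, 0, 255]], grip_force=60)

```text
time: 29.1
ee_pos: [0.5441, -0.4146, 0.048]
eef_rot: [2.225, -0.003, -2.214]
contact_force: [0.0, 0.2, 7.2]
gripper_width: 0.0108
```

apply_moves(steps=[[0, 0, 0, -0.02, 0, 0, 255], [0, 0, 0, -0.04, 0, 0, 255], [0, 0, 0, -0.04, 0, 0, 255], [0, 0, 0, 0, 0, 0, 255]])

```text
time: 29.6
ee_pos: [0.5439, -0.4152, 0.1508]
eef_rot: [2.228, -0.006, -2.21]
contact_force: [0.8, -0.1, -0.7]
gripper_width: 0.0105
```

```bash
python3 - <<'E'
from h import *
go([.5140,.1036,.145],-178.5)
im,c=snap("wrist","t1h")
E
```

```text
t 29.6 at [ 0.5439 -0.4152  0.1508] yaw -90.0 tilt [ 0.005 -0.008] shift tool [ 0.0029 -0.5188  0.0299] turn rx 88.5 or 268.5 q6 1.93 F [ 0.8 -0.1 -0.7] w 0.0105
```

apply_moves(steps=[[0, 0, 0, 0, -0.0518, 0.003, 255], [0, 0, 0, 0, -0.0518, 0.003, 255], [0, 0, 0, 0, -0.0518, 0.003, 255], [0, 0, 0, 0, -0.0518, 0.003, 255], [0, 0, 0, 0, -0.0518, 0.003, 255], [0, 0, 0, 0, -0.0518, 0.003, 255], [0, 0, 0, 0, -0.0518, 0.003, 255], [0, 0, 0, 0, -0.0518, 0.003, 255], [0, 0, 0, 0, -0.0518, 0.003, 255], [0, 0, 0, 0, -0.0518, 0.003, 255]])

```text
time: 30.9
ee_pos: [0.5115, 0.1057, 0.1436]
eef_rot: [2.221, -0.0, -2.222]
contact_force: [0.8, 0.0, -0.9]
gripper_width: 0.0105
```

apply_moves(steps=[[10, 0, 0, 0, 0, 0, 255], [10, 0, 0, 0, 0, 0, 255], [10, 0, 0, 0, 0, 0, 255], [10, 0, 0, 0, 0, 0, 255], [10, 0, 0, 0, 0, 0, 255], [10, 0, 0, 0, 0, 0, 255], [10, 0, 0, 0, 0, 0, 255], [10, 0, 0, 0, 0, 0, 255], [8.5, 0, 0, 0, 0, 0, 255], [0, 0, 0, 0, 0, 0, 255], [0, 0, 0, 0, 0, 0, 255]])

```text
time: 32.28
ee_pos: [0.5121, 0.1041, 0.1436]
eef_rot: [-1.23, 1.196, 1.231]
contact_force: [-0.1, -0.9, -0.6]
gripper_width: 0.0106
```

```bash
python3 - <<'E'
from h import *
im,c=snap("wrist","t1i"); go([.5140,.1036,.06],-178.5)
# where the collar, crossbar should be seen: project tcp-based points
s=manip.read_state(); y,R=yaw(); Kc=K(c)
hsv=cv2.cvtColor(im,cv2.COLOR_BGR2HSV)
for dx in (-.012,0,.012,.024,.038):
    q,_=cv2.projectPoints((s["ee_pos"]+R[:,0]*dx)[None],cv2.Rodrigues(np.array(c["R"]))[0],np.array(c["t"]),Kc,np.float64(c["dist"])); q=q.ravel(); print(dx,q.round(1),[hsv[int(q[1]),int(q[0])+k].tolist() for k in (-20,-10,0,10,20)])
np.save("pics/t1i_pose.npy",np.array([0]))
cv2.imwrite("pics/t1i_c.png",cv2.resize(im[150:330,150:360],None,fx=3.8,fy=3.3,interpolation=cv2.INTER_CUBIC))
E
```

```text
t 32.33 at [0.5122 0.1041 0.1437] yaw -178.4 tilt [ 0. -0.] shift tool [ 0.0837 -0.0019 -0.0006] turn rx 0.1 or 180.1 q6 -0.56 F [ 0.2 -0.1 -0.3] w 0.0105
-0.012 [254.5 258.6] [[90, 8, 128], [90, 19, 41], [90, 21, 60], [50, 20, 39], [96, 10, 123]]
0 [254.5 247.1] [[75, 8, 129], [90, 6, 40], [95, 44, 64], [78, 41, 31], [90, 12, 128]]
0.012 [254.5 237.1] [[105, 8, 124], [90, 10, 26], [132, 35, 36], [150, 9, 30], [103, 14, 125]]
0.024 [254.5 228.3] [[102, 27, 121], [50, 13, 59], [160, 46, 33], [113, 44, 23], [100, 22, 139]]
0.038 [254.5 219.3] [[100, 21, 110], [0, 0, 255], [79, 83, 34], [135, 21, 48], [108, 25, 135]]
```

apply_moves(steps=[[0, 0, 0, 0.03, -0.0018, -0.002, 255], [0, 0, 0, 0.03, 0, 0, 255], [0, 0, 0, 0.006, 0, 0, 255], [0, 0, 0, 0, 0, 0, 255], [0, 0, 0, 0.004, 0, 0, 255], [0, 0, 0, 0.004, 0, 0, 255], [0, 0, 0, 0.003, 0, 0, 255], [0, 0, 0, 0, 0, 0, 255]])

```text
time: 33.33
ee_pos: [0.514, 0.1022, 0.0666]
eef_rot: [-1.229, 1.197, 1.229]
contact_force: [0.1, -0.3, -1.3]
gripper_width: 0.0105
```

```bash
python3 - <<'E'
from h import *
go([.5140,.1036,.047],-178.5); print(manip.read_state()["ft_torque"].round(2))
E
```

```text
t 33.33 at [0.514  0.1022 0.0666] yaw -178.5 tilt [ 0. -0.] shift tool [ 0.0196 -0.      0.0014] turn rx 0.0 or 180.0 q6 -0.55 F [ 0.1 -0.3 -1.3] w 0.0105
[0.01 0.01 0.05]
```

apply_moves(steps=[[0, 0, 0, 0.003, 0, 0, 255], [0, 0, 0, 0.003, 0, 0, 255], [0, 0, 0, 0, 0, 0, 255]])

```text
time: 33.7
ee_pos: [0.5139, 0.1021, 0.0604]
eef_rot: [-1.228, 1.198, 1.229]
contact_force: [-0.3, -0.4, -1.0]
gripper_width: 0.0106
```

apply_moves(steps=[[0, 0, 0, 0.003, 0, 0, 255], [0, 0, 0, 0.002, 0, 0, 255], [0, 0, 0, 0, 0, 0, 255]])

```text
time: 34.08
ee_pos: [0.514, 0.1022, 0.0555]
eef_rot: [-1.229, 1.197, 1.229]
contact_force: [-0.2, -0.2, -1.5]
gripper_width: 0.0107
```

apply_moves(steps=[[0, 0, 0, 0.003, 0, 0, 255], [0, 0, 0, 0.003, 0, 0, 255], [0, 0, 0, 0.001, 0, 0, 255], [0, 0, 0, 0, 0, 0, 255]])

```text
time: 34.58
ee_pos: [0.5142, 0.1022, 0.0489]
eef_rot: [-1.229, 1.197, 1.228]
contact_force: [0.1, -0.1, -0.1]
gripper_width: 0.0109
```

apply_moves(steps=[[0, 0, 0, 0.002, 0, 0, 255], [0, 0, 0, 0, 0, 0, 255]])

```text
time: 34.83
ee_pos: [0.5154, 0.1023, 0.0488]
eef_rot: [-1.23, 1.194, 1.226]
contact_force: [-0.4, -1.0, 6.5]
gripper_width: 0.0108
```

apply_moves(steps=[[0, 0, 0, 0.001, 0, 0, 255], [0, 0, 0, 0, 0, 0, 255]])

```text
time: 35.08
ee_pos: [0.5159, 0.1023, 0.0488]
eef_rot: [-1.231, 1.193, 1.225]
contact_force: [-1.2, -1.2, 10.2]
gripper_width: 0.0109
```

apply_moves(steps=[[0, 0, 0, -0.0025, 0, 0, 255], [-10, 0, 0, 0, 0, 0, 255], [-10, 0, 0, 0, 0, 0, 255], [-10, 0, 0, 0, 0, 0, 255], [-10, 0, 0, 0, 0, 0, 255], [-10, 0, 0, 0, 0, 0, 255], [-10, 0, 0, 0, 0, 0, 255], [-10, 0, 0, 0, 0, 0, 255], [-10, 0, 0, 0, 0, 0, 255], [-10, 0, 0, 0, 0, 0, 255], [0, 0, 0, 0, 0, 0, 255], [0, 0, 0, 0, 0, 0, 255]])

```text
time: 36.58
ee_pos: [0.5146, 0.1025, 0.0489]
eef_rot: [2.211, 0.026, -2.209]
contact_force: [0.6, 1.5, 4.2]
gripper_width: 0.0109
```

```bash
python3 - <<'E'
from h import *
go([.5140,.1036,.047],-88.5); print(manip.read_state()["ft_torque"].round(2))
E
```

```text
t 36.58 at [0.5146 0.1025 0.0489] yaw -88.7 tilt [-0.    -0.001] shift tool [ 0.0019 -0.0011  0.0006] turn rx -0.2 or 179.8 q6 1.01 F [0.6 1.5 4.2] w 0.0109
[ 0.5  -0.15  0.  ]
```

apply_moves(steps=[[0, 0, 0, 0, 0, 0, 130], [0, 0, 0, 0, 0, 0, 130], [0, 0, 0, 0, 0, 0, 130], [0, 0, 0, -0.02, 0, 0, 130], [0, 0, 0, -0.045, 0, 0, 130], [0, 0, 0, -0.045, 0, 0, 130], [0, 0, 0, 0, 0, 0.05, 130], [0, 0, 0, 0, 0, 0, 130], [0, 0, 0, 0, 0, 0, 130]])

```text
time: 37.7
ee_pos: [0.4642, 0.101, 0.1584]
eef_rot: [2.209, 0.029, -2.208]
contact_force: [0.3, -0.1, -0.3]
gripper_width: 0.042
```

```bash
python3 - <<'E'
from h import *
im,c=snap("wrist","t1done"); go([.473,-.4115,.15],-90)
hsv=cv2.cvtColor(im,cv2.COLOR_BGR2HSV); b=(hsv[...,2]<60).astype(np.uint8)*255
for q in cv2.findContours(b,cv2.RETR_LIST,cv2.CHAIN_APPROX_NONE)[0]:
    if 100<cv2.contourArea(q)<6000:
        r=cv2.minAreaRect(ray(c,q.reshape(-1,2),.069)[:,:2].astype(np.float32)); print(cv2.boundingRect(q),np.round(r[0],4),np.round(r[1],4),round(r[2],1))
E
```

```text
t 37.75 at [0.4644 0.1009 0.1582] yaw -88.5 tilt [0. 0.] shift tool [0.0083 0.5125 0.0048] turn rx 1.5 or 181.5 q6 0.96 F [-0.1  0.7 -0.2] w 0.0419
(440, 265, 15, 33) [ 0.3786 -0.0891] [0.0379 0.0115] 4.6
(109, 121, 35, 26) [0.5156 0.2079] [0.0177 0.0282] 19.0
(248, 116, 14, 45) [0.5135 0.1029] [0.0359 0.0109] 1.5
```

apply_moves(steps=[[1.5, 0, 0, 0, 0, 0, 130], [0, 0, 0, 0, 0.0512, -0.0009, 130], [0, 0, 0, 0, 0.0512, -0.0009, 130], [0, 0, 0, 0, 0.0512, -0.0009, 130], [0, 0, 0, 0, 0.0512, -0.0009, 130], [0, 0, 0, 0, 0.0512, -0.0009, 130], [0, 0, 0, 0, 0.0512, -0.0009, 130], [0, 0, 0, 0, 0.0512, -0.0009, 130], [0, 0, 0, 0, 0.0512, -0.0009, 130], [0, 0, 0, 0, 0.0512, -0.0009, 130], [0, 0, 0, 0, 0.0512, -0.0009, 130], [0, 0, 0, 0, 0, 0, 130]])

```text
time: 39.25
ee_pos: [0.4721, -0.4142, 0.1558]
eef_rot: [-2.214, 0.005, 2.222]
contact_force: [0.0, 0.8, -0.1]
gripper_width: 0.0421
```

apply_moves(steps=[[0, 0, 0, 0, 0, 0, 130]])

```text
time: 39.38
ee_pos: [0.473, -0.4113, 0.1573]
eef_rot: [-2.219, 0.001, 2.222]
contact_force: [-0.2, 0.8, 0.8]
gripper_width: 0.042
```

```bash
python3 - <<'E'
from h import *
im,c=snap("wrist","r2"); go([.4738,-.4114,.0455],-90)
hsv=cv2.cvtColor(im,cv2.COLOR_BGR2HSV); b=(hsv[...,2]<60).astype(np.uint8)*255
for q in cv2.findContours(b,cv2.RETR_LIST,cv2.CHAIN_APPROX_NONE)[0]:
    if 100<cv2.contourArea(q)<8000:
        r=cv2.minAreaRect(ray(c,q.reshape(-1,2),.068)[:,:2].astype(np.float32)); print(cv2.boundingRect(q),np.round(r[0],4),np.round(r[1],4),round(r[2],1))
E
```

```text
t 39.42 at [ 0.4733 -0.4108  0.1579] yaw -90.0 tilt [-0.     0.001] shift tool [ 0.1124  0.0006 -0.0006] turn rx -0.0 or 180.0 q6 1.97 F [-1.3  0.8 -0.3] w 0.0418
(250, 169, 13, 44) [ 0.4767 -0.4121] [0.0107 0.0397] 89.6
```

apply_moves(steps=[[0, 0, 0, 0.04, 0.0013, -0.001, 130], [0, 0, 0, 0.042, 0, 0, 130], [0, 0, 0, 0.03, 0, 0, 130], [0, 0, 0, 0, 0, 0, 130], [0, 0, 0, 0, 0, 0, 255], [0, 0, 0, 0, 0, 0, 255], [0, 0, 0, 0, 0, 0, 255], [0, 0, 0, 0, 0, 0, 255]])

```text
time: 40.42
ee_pos: [0.4755, -0.413, 0.049]
eef_rot: [2.224, -0.002, -2.216]
contact_force: [0.0, 1.2, 6.8]
gripper_width: 0.0106
```

apply_moves(steps=[[0, 0, 0, -0.02, 0, 0, 255], [0, 0, 0, -0.04, 0, 0, 255], [0, 0, 0, -0.045, 0, 0, 255], [0, 0, 0, 0, -0.0528, -0.0024, 255], [0, 0, 0, 0, -0.0528, -0.0024, 255], [0, 0, 0, 0, -0.0528, -0.0024, 255], [0, 0, 0, 0, -0.0528, -0.0024, 255], [0, 0, 0, 0, -0.0528, -0.0024, 255], [0, 0, 0, 0, -0.0528, -0.0024, 255], [0, 0, 0, 0, -0.0528, -0.0024, 255], [0, 0, 0, 0, -0.0528, -0.0024, 255], [0, 0, 0, 0, -0.0528, -0.0024, 255]])

```text
time: 41.92
ee_pos: [0.4956, 0.0645, 0.1529]
eef_rot: [-2.223, -0.001, 2.219]
contact_force: [1.4, -0.7, -0.6]
gripper_width: 0.0107
```

apply_moves(steps=[[0, 0, 0, 0, -0.0528, -0.0024, 255], [0, 0, 0, 0, -0.0528, -0.0024, 255], [0, 0, 0, 0, -0.0528, -0.0024, 255], [0, 0, 0, 0, -0.0528, -0.0024, 255], [0, 0, 0, 0, -0.0528, -0.0024, 255], [0, 0, 0, 0, 0, 0, 255], [10, 0, 0, 0, 0, 0, 255], [10, 0, 0, 0, 0, 0, 255], [10, 0, 0, 0, 0, 0, 255], [10, 0, 0, 0, 0, 0, 255], [10, 0, 0, 0, 0, 0, 255]])

```text
time: 43.3
ee_pos: [0.5079, 0.3261, 0.1525]
eef_rot: [-1.698, 0.798, 1.697]
contact_force: [-0.6, -0.1, -1.2]
gripper_width: 0.0104
```

apply_moves(steps=[[10, 0, 0, 0, 0, 0, 255], [10, 0, 0, 0, 0, 0, 255], [10, 0, 0, 0, 0, 0, 255], [8.5, 0, 0, 0, 0, 0, 255], [0, 0, 0, 0, 0, 0, 255], [0, 0, 0, 0, 0, 0, 255], [0, 0, 0, 0, 0, 0, 255]])

```text
time: 44.18
ee_pos: [0.5078, 0.3267, 0.1515]
eef_rot: [-1.23, 1.196, 1.23]
contact_force: [-0.2, -0.1, 0.0]
gripper_width: 0.0102
```

```bash
python3 - <<'E'
from h import *
go([.5083,.3275,.0666],-178.5)
E
```

```text
t 44.17 at [0.5078 0.3267 0.1515] yaw -178.4 tilt [-0. -0.] shift tool [ 0.0849 -0.0005  0.0008] turn rx 0.1 or 180.1 q6 -0.88 F [-0.2 -0.1  0. ] w 0.0102
```

apply_moves(steps=[[0, 0, 0, 0.03, -0.0005, 0, 255], [0, 0, 0, 0.03, 0, 0, 255], [0, 0, 0, 0.012, 0, 0, 255], [0, 0, 0, 0, 0, 0, 255], [0, 0, 0, 0.004, 0, 0, 255], [0, 0, 0, 0.004, 0, 0, 255], [0, 0, 0, 0.003, 0, 0, 255], [0, 0, 0, 0, 0, 0, 255]])

```text
time: 45.18
ee_pos: [0.5081, 0.3267, 0.0681]
eef_rot: [-1.229, 1.197, 1.229]
contact_force: [-0.4, 0.2, -1.2]
gripper_width: 0.0107
```

apply_moves(steps=[[0, 0, 0, 0.003, 0, 0, 255], [0, 0, 0, 0.003, 0, 0, 255], [0, 0, 0, 0, 0, 0, 255]])

```text
time: 45.55
ee_pos: [0.508, 0.3267, 0.0617]
eef_rot: [-1.229, 1.198, 1.229]
contact_force: [0.0, 0.3, -0.9]
gripper_width: 0.0107
```

apply_moves(steps=[[0, 0, 0, 0.003, 0, 0, 255], [0, 0, 0, 0.003, 0, 0, 255], [0, 0, 0, 0, 0, 0, 255]])

```text
time: 45.92
ee_pos: [0.508, 0.3267, 0.0557]
eef_rot: [-1.229, 1.198, 1.229]
contact_force: [-0.4, -0.4, -2.8]
gripper_width: 0.0106
```

apply_moves(steps=[[0, 0, 0, 0.003, 0, 0, 255], [0, 0, 0, 0.003, 0, 0, 255], [0, 0, 0, 0, 0, 0, 255]])

```text
time: 46.3
ee_pos: [0.5082, 0.3271, 0.0502]
eef_rot: [-1.228, 1.196, 1.229]
contact_force: [-0.2, -0.1, -1.0]
gripper_width: 0.0106
```

apply_moves(steps=[[0, 0, 0, 0.002, 0, 0, 255], [0, 0, 0, 0, 0, 0, 255]])

```text
time: 46.55
ee_pos: [0.509, 0.3272, 0.05]
eef_rot: [-1.229, 1.194, 1.228]
contact_force: [-0.8, -1.8, 6.1]
gripper_width: 0.0105
```

Collar seated at z 0.050 as predicted; press slightly more, ease off, quarter turn, release and rise.

apply_moves(steps=[[0, 0, 0, 0.001, 0, 0, 255], [0, 0, 0, -0.0025, 0, 0, 255], [-10, 0, 0, 0, 0, 0, 255], [-10, 0, 0, 0, 0, 0, 255], [-10, 0, 0, 0, 0, 0, 255], [-10, 0, 0, 0, 0, 0, 255], [-10, 0, 0, 0, 0, 0, 255], [-10, 0, 0, 0, 0, 0, 255], [-10, 0, 0, 0, 0, 0, 255], [-10, 0, 0, 0, 0, 0, 255], [-10, 0, 0, 0, 0, 0, 255], [0, 0, 0, 0, 0, 0, 255]])

```text
time: 48.05
ee_pos: [0.5087, 0.3274, 0.0501]
eef_rot: [2.211, 0.029, -2.208]
contact_force: [0.6, 0.4, 0.5]
gripper_width: 0.0108
```

apply_moves(steps=[[0, 0, 0, 0, 0, 0, 255], [0, 0, 0, 0, 0, 0, 130], [0, 0, 0, 0, 0, 0, 130], [0, 0, 0, 0, 0, 0, 130], [0, 0, 0, -0.02, 0, 0, 130], [0, 0, 0, -0.045, 0, 0, 130], [0, 0, 0, -0.045, 0, 0, 130], [0, 0, 0, -0.02, 0.04, 0.03, 130], [0, 0, 0, 0, 0.05, 0.02, 130], [0, 0, 0, 0, 0, 0, 130], [0, 0, 0, 0, 0, 0, 130]])

```text
time: 49.42
ee_pos: [0.4609, 0.2357, 0.1813]
eef_rot: [2.211, 0.03, -2.207]
contact_force: [0.1, -0.1, -1.4]
gripper_width: 0.0419
```

```bash
python3 - <<'E'
from h import *
im,c=snap("wrist","final"); go([.45,.2,.2],-90)
cv2.imwrite("pics/finalb.png",cv2.resize(im,(800,600),interpolation=cv2.INTER_CUBIC))
hsv=cv2.cvtColor(im,cv2.COLOR_BGR2HSV); b=(hsv[...,2]<60).astype(np.uint8)*255
for q in cv2.findContours(b,cv2.RETR_LIST,cv2.CHAIN_APPROX_NONE)[0]:
    if 100<cv2.contourArea(q)<6000:
        r=cv2.minAreaRect(ray(c,q.reshape(-1,2),.069)[:,:2].astype(np.float32)); print(cv2.boundingRect(q),np.round(r[0],4),np.round(r[1],4),round(r[2],1))
E
```

```text
t 49.48 at [0.4609 0.236  0.1807] yaw -88.5 tilt [-0.001 -0.001] shift tool [-0.0194  0.0357  0.0118] turn rx 1.5 or 181.5 q6 0.73 F [ 0.3  0.2 -0.2] w 0.0416
(113, 326, 17, 18) [0.2733 0.3861] [0.0137 0.0311] 48.2
(267, 119, 23, 23) [0.5146 0.2173] [0.0204 0.0174] 48.1
(382, 115, 31, 41) [0.5132 0.11  ] [0.0357 0.0229] 1.1
(148, 115, 24, 40) [0.5081 0.323 ] [0.0349 0.0192] 0.6
```

View pics/finalb.png

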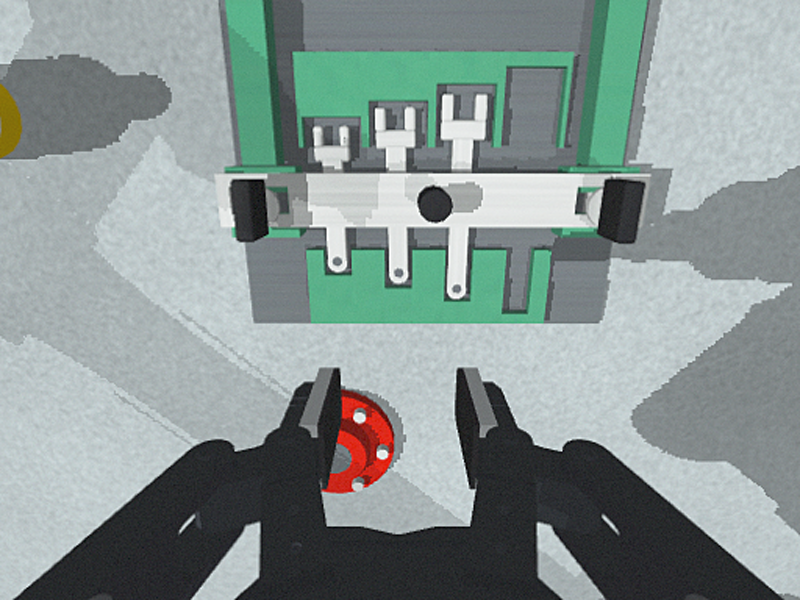

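The final view shows all three spanners in their pockets and the bar across them. Both wings, at (250,208) and (622,210), stand square across the bar.

```bash
python3 -c "
from station import finish_job; print(finish_job())"
```

```text
the job is handed in; nothing more can be done
None
```

The job is done and handed in at about 49 s of the 210 s allowed. The finish call gave no verdict.

- **Spanners:** Three were on the bench (100, 120 and 140 mm); the 160 mm one was absent. The 100 mm spanner was knocked aside during the run, so I measured it again before picking it. All three lie flat in their own compartments with the jaws in the wide end, which the last picture confirms.
- **Keeper:** I slid the bar until it stopped at its end with about 40 N. The bar's slots line up with the lock-block slots to within about 1 mm.
- **Toggles:** Both black toggles from the rack went down freely until the collar sat on the bar (6 to 10 N), then got a quarter turn. I measured the right wing's top after release, at 1.5° like the tray. The left wing's angle was read only from the oblique last picture (0.6°), where it also looks square.
- **Not checked:** I gave neither toggle a pull test, relying on the seating heights, the turn and the pictures. I didn't touch the blue and turquoise look-alikes or the other things on the bench, but I didn't photograph all of them again at the end.

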